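# Restock the spring-fed oil-filter rack

## Task

Restock the spring-fed oil-filter rack: draw the sprung pusher by its knob right out to its stop and hook it sideways into the notch so that it stays back, then stand every loose oil filter upright in the lane, sliding them along under the hood towards the gate to make room in the loading bay. When all are in, unhook the pusher and let it close so that it presses the whole row up against the gate. Leave the other things on the bench where they are.

Things in the scene. Friction and masses are not known exactly. Their poses are not given: they have to be found in the camera images.
- rack: spring-fed filter rack: a grey steel channel fixed to the bench, 330 mm long. Origin on the bench on the lane's centre line; x along the lane from the gate (-x) to the loading end (+x), y towards the robot's side, z up. Lane 72 mm wide, its floor 6 mm above the bench. A full row standing against the gate has its filters' centres at x = -130, -70, -10, +50 mm
- gate: the shut gate across the front end of the lane, 64 mm high above the floor, part of the rack; its inner face, where the row stops, is at the rack's x = -160 mm. Its origin coincides with the rack's
- hood (a point): middle of the hood's rear mouth, at the rack's x = 0, y = 0, 85 mm above the bench. From the gate to here the lane has 90 mm high side walls and two lips folded in over its top (underside 85, top 90 mm above the bench, 32 mm apart): a filter gets in only by sliding along the floor from the loading bay
- bay (a point): point on the lane's floor in the loading bay, at the rack's x = 60 mm, y = 0, 6 mm above the bench. The bay is open above from the hood (rack x = 0) to the hooked-back pusher plate (face at x = 122 mm); a sill 16 mm above the bench on the robot's side (y = 36 to 40), the guide rail 24 mm high on the far side (y = -36 to -95)
- notch (a point): centre of the notch at the loading end of the rail's slot, 24 mm above the bench, at the rack's x = 134 mm, y = -83 mm. The slot for the knob's stem runs along the rail at y = -65 mm; the 17 mm long notch opens from it to the outer side (-y, away from the lane)
- pusher (a joint): travel of the sprung pusher along the rack's x, m: 0 = home (plate face 2 mm from the gate), 0.285 = out at its stop. A spring pulls it home with 10 N there, 13 N at the stop, lightly damped. The plate's face is at the rack's x = -0.158 + travel. Hooked in the notch it rests at about 0.280
- knob (a joint): sideways travel of the knob, m: 0 = in the slot, 0.016 = fully in the notch (along the rack's -y, away from the lane). Little friction, no spring. It moves over only with the pusher within 5 mm of its stop; the spring then holds the stem behind the notch's edge until the knob is eased back and moved into the slot again
- knob_grip (a point): point to grip on the pusher's knob, on its axis, 60 mm above the bench. The knob is an upright black cylinder, 22 mm diameter, from 37 to 82 mm above the bench, beyond the lane; its axis is 25 mm from the hood's outer wall
- pusher_face (a point): middle of the front face of the pusher's grey plate (8 mm thick, 62 mm wide, from 8 to 76 mm above the bench), which presses on the row of filters; 42 mm above the bench
- filter1: spin-on oil filter: a white-painted upright can, 60 mm diameter, 72 mm tall, 0.2 kg, with a grey band and a fluted upper end, all alike; standing loose on the bench at the start. Origin: centre of its underside; z is its axis, up when it stands. Three or all four of the four are there (None from the start: not there)
- filter2: spin-on oil filter: a white-painted upright can, 60 mm diameter, 72 mm tall, 0.2 kg, with a grey band and a fluted upper end, all alike; standing loose on the bench at the start. Origin: centre of its underside; z is its axis, up when it stands. Three or all four of the four are there (None from the start: not there)
- filter3: spin-on oil filter: a white-painted upright can, 60 mm diameter, 72 mm tall, 0.2 kg, with a grey band and a fluted upper end, all alike; standing loose on the bench at the start. Origin: centre of its underside; z is its axis, up when it stands. Three or all four of the four are there (None from the start: not there)
- filter4: spin-on oil filter: a white-painted upright can, 60 mm diameter, 72 mm tall, 0.2 kg, with a grey band and a fluted upper end, all alike; standing loose on the bench at the start. Origin: centre of its underside; z is its axis, up when it stands. Three or all four of the four are there (None from the start: not there)
- spanner: flat steel spanner, 190 mm long, lying between the robot and the rack; to be left alone. Origin on its underside
- screwdriver: screwdriver, 200 mm long, lying beyond the rack on the robot's right; to be left alone. Origin on its underside
- brake_pad_a: brake pad, 124 x 46 x 16 mm, lying on the robot's right; to be left alone. Origin on its underside
- brake_pad_b: a second brake pad, 124 x 46 x 16 mm, lying on the robot's left; to be left alone. Origin on its underside
- bulb_carton: small cardboard carton, 90 x 55 x 40 mm, lying beyond the rack on the robot's left; to be left alone. Origin on its underside
Things that resemble listed ones, but are neither listed nor needed, are in the scene too. What is shaped like the filter2 but blue, purple or turquoise is not meant.

How it is judged:
By the outcome, as a careful person would: the job done as asked, in the order asked, and still so for the second after the job is handed in, with the robot touching nothing.
Of filter1, filter2, filter3, filter4 only 3 to 4 are there at a start; the rules pass over those that are not, and their reading is None.
At some moment in a run one of filter1, filter2, filter3, filter4 may be knocked a few centimetres aside while the robot is not near it.
Once in a run the grip may slacken for a moment while it holds something.
It also fails if it takes over 210 s, if anything falls off the work surface, if the arm or the gripper's body presses on something with over 40 N, if the wrist force passes 120 N, or if a joint passes its speed limit or range.

## Robot

A 7-joint arm with a two-finger parallel gripper is mounted at the origin on the work surface. World frame = base frame: x ahead of the robot, y to its left, z up, the work surface at z = 0. Lengths are in m, angles in rad, forces in N, time in s.
With the tool pointing down it reaches from about 0.425 to 0.825 m from the base axis. Payload 3.6 kg.
Tool frame: the origin (TCP) lies midway between the tips of the shut fingers; the grasp point (between the pads) lies 19 mm behind it; z points along the fingers, y is the direction in which the jaws open and shut (so a half turn about z gives the same grasp; the last joint's range is limited). The gripper opens to 93 mm and grips with 3 to 60 N. Pads are 15 mm wide; open, the fingers measure 128 mm over their backs; the gripper's body (75 mm by 188 mm) begins 65 mm behind the grasp point.
Start: joints at [-1.151, 0.615, -0.013, 1.423, 0.008, 1.103, -0.04], TCP at [0.281, 0.586, 0.219] pointing down, gripper open.
Joint ranges: [-3.12, 3.12], [-0.3, 2.06], [-1.34, 1.32], [0.26, 2.42], [-1.36, 4.5], [0.01, 1.98], [-2.84, 2.84]. Speed limits (rad/s): [2.79, 2.79, 3.14, 3.14, 3.14, 3.14, 3.14].

## Interface

Orientations are given as a rotation vector (axis times angle).
In Python, from plant import robot gives the robot as it stands.
- The arm moves only by the tool step_arm, never from a script. Its argument "deltas" is a list of rows, each a list of 5 numbers: the finger opening in cm, from 0 to 9.3, then the shift along the tool's x, y, z in cm, then the turn about the tool's z in rad. A call has 1 to 12 rows; each row is the pose to reach, as a shift and turn from the pose measured when the call began, along the tool's axes at that moment; what a row does not reach only later rows make up. A row lasts 1/8 s, in which the tool goes at most 62.5 mm and 10.7 degrees, less where a joint would pass 70% of its speed; a pose out of reach is approached as far as the arm can. A call with a gripper value outside its range is refused whole. The fingers move at their own pace and stop on an object; "force" is the grip in N (left out, the last holds). Time passes only in rows, so rows that repeat a pose let the fingers close. It gives the time, the measured TCP pose, the force and the opening at its end, in the units of the state.
- robot.get_state(): the state, without advancing time (a new reading comes with each control period).
- robot.camera(name): name is "scene" or "top" or "wrist"; returns a dict with "pixels" (420x560x3 uint8, blue, green, red), "z_map" (420x560 float32, m along the optical axis (not along the pixel's ray), 0 where there is no reading), "K" (3x3 intrinsics, pixels), "k1" (the pictures are not rectified: a ray, as slopes to the right and down, at radius r is drawn at 1 + k1 r^2 times it, then the intrinsics apply), "rvec" (rotation vector, rad) and "tvec" (3), from world to camera coordinates, as OpenCV has them. Camera axes: x right, y down, z forward; pixel columns grow to the right and rows downward; lengths in m; the calibration is good to about 2 mm. A picture is of the moment at which its call begins.
- robot.job_done(): hands the job in, once; it reports no verdict.
The state is a dict: "time": time; "joint_positions": joint angles; "joint_velocities": joint speeds; "tau": joint torques, N m; "ee_pos": TCP position; "orientation": TCP orientation; "force": force on the tool from outside, world axes, zero at the start; "ft_torque": the same for the moment, N m; "opening": opening from 0.0 (shut) to 1.0 (fully open).
Only numpy, scipy, OpenCV 4.12 (cv2) and the standard library are available. Lean on these libraries where they do the work, as an engineer would, in place of code of your own. Each camera call takes 0.05 s, during which the arm holds its last target.

## Working session

There is one attempt and no reset: what is moved stays moved. The work goes in short steps, Python scripts to look and compute and a tool call to move; the robot and the scene stay as the last step left them, time stands still between calls to the robot, and variables do not carry over. Pictures are saved under pics/ and viewed, and the job is handed in when it is done.

Besides the shell and the picture viewer there is one more tool, called after "Call:" by a JSON object that holds its "fn" and its "kwargs", one argument or row to a line. step_arm: Moves the arm, as the interface text tells. Its arguments: {"type":"object","properties":{"deltas":{"type":"array"},"force":{"type":"number"}},"required":["deltas"]}

```bash
ls; mkdir -p pics; cat > h.py <<'E'
import numpy as np, cv2
from plant import robot
def cam(n):
    return robot.camera(n)
def save(n,name):
    c=cam(n); cv2.imwrite('pics/'+name,c['pixels']); return c
def rays(c,uv):
    uv=np.atleast_2d(np.float64(uv)); K=c['K']
    k=float(np.ravel(c['k1'])[0])
    d=np.array([k,0,0,0.])
    p=cv2.undistortPoints(uv[:,None,:],K,d)[:,0]
    R=cv2.Rodrigues(np.float64(c['rvec']))[0]; t=np.float64(c['tvec']).ravel()
    return -R.T@t, np.c_[p,np.ones(len(p))]@R, p
def onplane(c,uv,z):
    o,d,_=rays(c,uv); s=(z-o[2])/d[:,2]; return o+d*s[:,None]
def proj(c,P):
    k=float(np.ravel(c['k1'])[0])
    return cv2.projectPoints(np.float64(np.atleast_2d(P)),np.float64(c['rvec']),np.float64(c['tvec']),c['K'],np.array([k,0,0,0.]))[0][:,0]
def cloud(c):
    z=c['z_map']; v,u=np.mgrid[:z.shape[0],:z.shape[1]]
    o,d,_=rays(c,np.c_[u.ravel(),v.ravel()])
    P=o+d*z.ravel()[:,None]; P=P.reshape(*z.shape,3); P[z<=0]=np.nan
    return P
E
python3 - <<'E'
from h import *
for n in ['scene','top','wrist']:
    c=save(n,n+'0.png'); print(n,c['k1'],c['tvec'],c['K'][0])
print(robot.get_state())
E
```

```text
pics
scene 0.03647113383833321 [-0.46223639 -0.0568956   1.49207402] [385.84069938   0.         278.0347256 ]
top -0.14818564067054715 [0.05907461 0.53302197 1.43514757] [473.64090835   0.         273.58531354]
wrist -0.06425048456583624 [-0.64854784 -0.03104578  0.39173907] [314.26229576   0.         279.06589147]
{'time': 0.15, 'joint_positions': array([-1.1505056 ,  0.61569475, -0.01260394,  1.4245041 ,  0.00807028,
        1.10340528, -0.04040136]), 'joint_velocities': array([ 0.0004501 , -0.00197198,  0.00111437, -0.00495853,  0.00070068,
       -0.00089779, -0.00047881]), 'tau': array([ 6.99818847e-04, -4.59347463e+01,  2.09501521e-01, -1.65943140e+01,
       -6.10505138e-02,  1.80916063e-02,  1.82651165e-04]), 'ee_pos': array([0.28057437, 0.58566267, 0.21775767]), 'orientation': array([-6.95837962e-01, -3.06311290e+00,  3.00459277e-03]), 'force': array([ 0.62745554,  0.31876923, -0.09943477]), 'ft_torque': array([ 0.03590562, -0.02364116, -0.00754332]), 'opening': 0.9988066272201938}
```

View pics/top0.png

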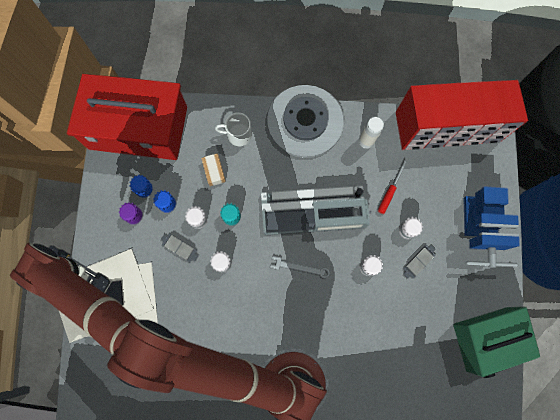

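View pics/scene0.png

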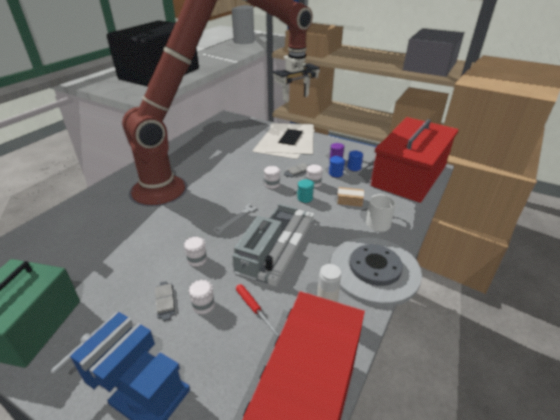

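View pics/wrist0.png

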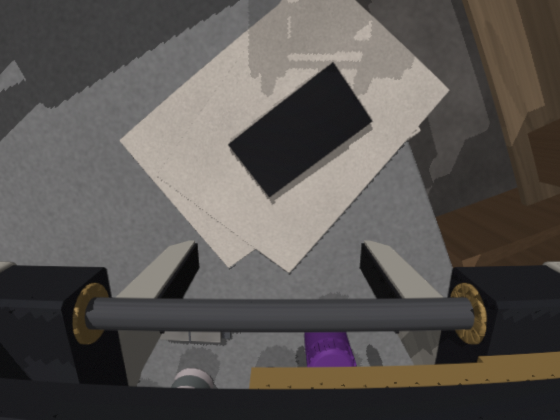

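```bash
python3 - <<'E'
from h import *
i=cv2.imread('pics/top0.png')
cv2.imwrite('pics/c1.png',cv2.resize(i[170:250,245:385],None,fx=5.5,fy=5.5,interpolation=cv2.INTER_CUBIC))
a=i[190:290,165:450]; cv2.imwrite('pics/c2.png',cv2.resize(a,None,fx=2.8,fy=2.8,interpolation=cv2.INTER_CUBIC))
E
```

```text
(no output)
```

View pics/c1.png

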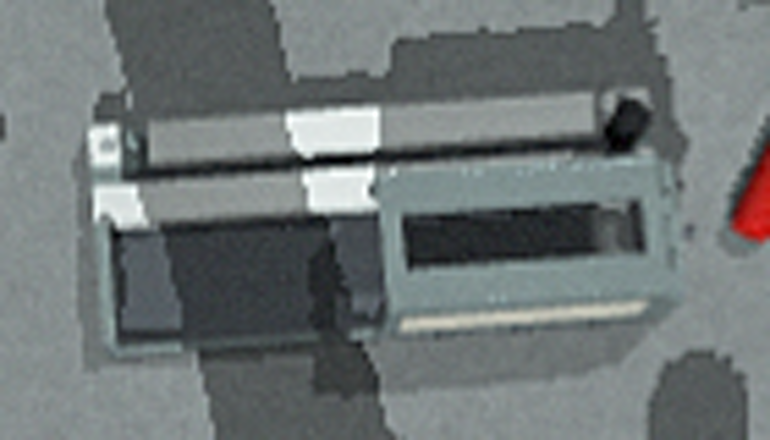

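View pics/c2.png

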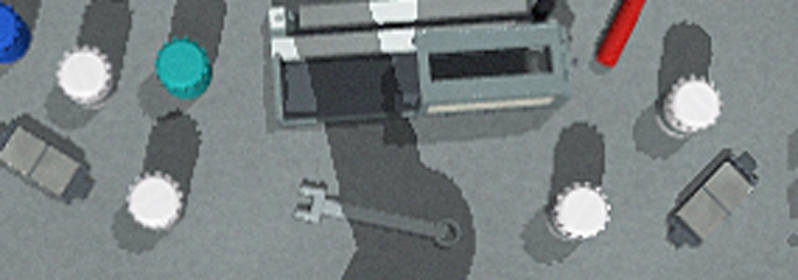

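```bash
cat > find.py <<'E'
from h import *
def filters(c):
    P=cloud(c); hsv=cv2.cvtColor(c['pixels'],cv2.COLOR_BGR2HSV)
    m=((hsv[...,2]>190)&(hsv[...,1]<40)&(P[...,2]>0.06)&(P[...,2]<0.085)).astype(np.uint8)
    n,l,s,ce=cv2.connectedComponentsWithStats(m)
    for i in range(1,n):
        if s[i,4]>60:
            z=np.nanmedian(P[l==i][:,2]); 
            cs,_=cv2.findContours((l==i).astype(np.uint8),0,1); (u,r)=cv2.minEnclosingCircle(max(cs,key=len))
            print('filter',ce[i].round(1),np.round(u,1),round(r,1),s[i,4],'z',round(z,3),onplane(c,ce[i],0.072)[0,:2].round(4),onplane(c,u,0.072)[0,:2].round(4), np.nanmedian(P[l==i],0).round(4))
if __name__=='__main__':
    c=cam('top'); filters(c)
    P=cloud(c)
    m=(P[...,2]>0.084)&(P[...,2]<0.096)
    m[:170]=0;m[245:]=0;m[:,:250]=0;m[:,375:]=0
    print(P[200:230,385:390,2].mean())
    Q=P[m][:,:2].astype(np.float32); print(len(Q))
    r=cv2.minAreaRect(Q); print(r, cv2.boxPoints(r).round(4))
    # z profile
    for v in (193,205,212,222,228): print(v,[round(float(x),3) for x in P[v,258:372:6,2]])
E
python3 find.py
```

```text
filter [194.5 216.1] [194.7 216. ] 9.1 237 z 0.07 [0.4965 0.3325] [0.4969 0.3321] [0.4974 0.3327 0.0701]
filter [413.1 226.7] [413.  226.6] 8.9 227 z 0.07 [ 0.4992 -0.3504] [ 0.4996 -0.3499] [ 0.4992 -0.3506  0.0703]
filter [219.6 261.5] [219.7 261.1] 9.6 247 z 0.07 [0.3599 0.2437] [0.361  0.2435] [0.3605 0.244  0.0704]
filter [372.8 265.4] [372.7 264.8] 9.9 250 z 0.071 [ 0.3725 -0.2247] [ 0.3745 -0.2242] [ 0.3728 -0.2252  0.0706]
nan
850
((0.5426580905914307, -0.11510774493217468), (0.10946465283632278, 0.1619497686624527), 7.94687032699585) [[ 0.4773 -0.0425]
 [ 0.4996 -0.2029]
 [ 0.6081 -0.1877]
 [ 0.5857 -0.0273]]
193 [-0.004, 0.025, -0.004, 0.02, 0.015, 0.025, 0.018, 0.024, 0.023, 0.027, 0.024, 0.021, 0.021, 0.029, 0.027, 0.018, 0.024, 0.08, -0.009]
205 [0.002, 0.029, 0.026, 0.018, 0.028, 0.02, 0.023, 0.022, 0.027, 0.051, 0.089, 0.092, 0.092, 0.089, 0.091, 0.089, 0.091, 0.084, 0.068]
212 [0.002, 0.03, 0.002, 0.005, 0.002, 0.004, 0.0, 0.002, 0.006, 0.004, 0.005, 0.004, 0.007, 0.001, 0.006, 0.009, 0.059, 0.06, 0.083]
222 [0.0, 0.029, 0.007, 0.006, 0.002, 0.001, 0.0, 0.008, 0.007, 0.006, 0.084, 0.09, 0.091, 0.091, 0.094, 0.09, 0.087, 0.086, 0.089]
228 [-0.003, 0.028, 0.006, 0.005, 0.003, nan, -0.001, 0.006, 0.002, 0.007, 0.069, 0.061, 0.051, 0.044, 0.039, 0.023, 0.013, 0.002, -0.001]
```

```bash
python3 - <<'E'
from h import *
s=robot.get_state(); c=cam('wrist')
R=cv2.Rodrigues(s['orientation'])[0]
Rc=cv2.Rodrigues(np.float64(c['rvec']))[0]; o=-Rc.T@np.ravel(c['tvec'])
print('tool axes cols',R.round(3)); print('cam in tool',(R.T@(o-s['ee_pos'])).round(3)); print('cam axes in tool',(R.T@Rc.T).round(3))
# move to target
print('delta to (.45,-.05,.35)',(R.T@(np.array([.45,-.05,.35])-s['ee_pos'])).round(3))
E
```

```text
tool axes cols [[-0.902  0.432 -0.001]
 [ 0.432  0.902 -0.001]
 [ 0.    -0.002 -1.   ]]
cam in tool [ 0.074  0.    -0.166]
cam axes in tool [[-0.    -0.964 -0.264]
 [ 1.     0.    -0.001]
 [ 0.001 -0.264  0.964]]
delta to (.45,-.05,.35) [-0.427 -0.5   -0.131]
```

Call:
{"fn": "step_arm", "kwargs": {
  "deltas": [
    [9.3, -4, -4.5, -2, -0.05],
    [9.3, -8, -9, -4, -0.1],
    [9.3, -12.5, -13.5, -6, -0.15],
    [9.3, -17, -18, -8, -0.2],
    [9.3, -21, -22.5, -8, -0.25],
    [9.3, -25, -27, -8, -0.3],
    [9.3, -29.5, -31.5, -8, -0.35],
    [9.3, -33.5, -36, -8, -0.4],
    [9.3, -38, -40.5, -8, -0.45],
    [9.3, -42, -45, -8, -0.5],
    [9.3, -46, -49.5, -8, -0.5],
    [9.3, -50, -54, -8, -0.5]
  ]
}}

```text
time: 1.75
ee_pos: [0.4987, -0.1189, 0.2989]
orientation: [-0.084, 3.14, -0.001]
force: [0.9, -0.2, 0.5]
opening: 1.0
```

```bash
python3 - <<'E'
from h import *
c=save('wrist','w1.png')
import pickle; pickle.dump({k:c[k] for k in c},open('w1.pkl','wb'))
print(robot.get_state()['time'])
E
```

```text
1.8
```

View pics/w1.png

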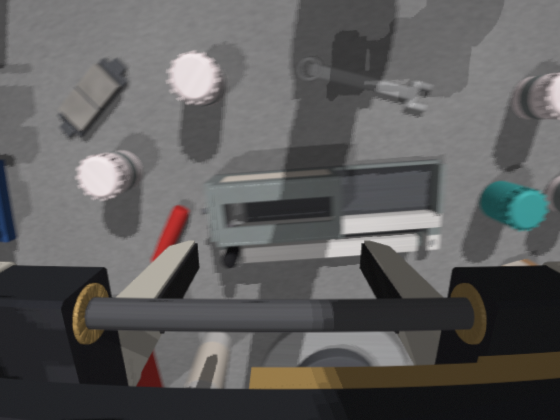

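```bash
python3 - <<'E'
from h import *
i=cv2.imread('pics/w1.png')
cv2.imwrite('pics/c3.png',cv2.resize(i[150:275,195:450],None,fx=3.1,fy=3.1,interpolation=cv2.INTER_CUBIC))
E
```

```text
(no output)
```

View pics/c3.png

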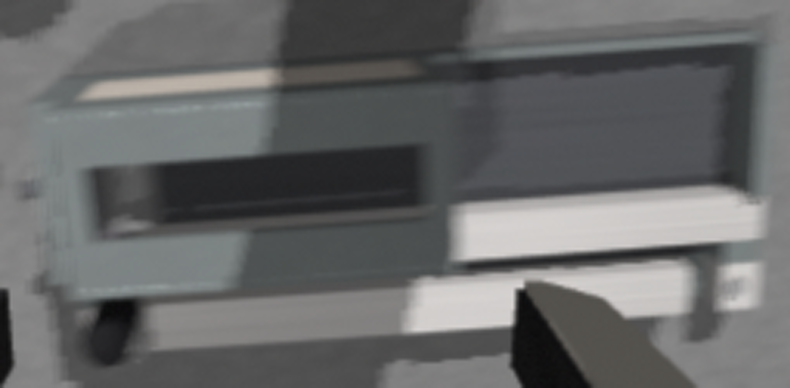

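```bash
python3 - <<'E'
from h import *
import pickle
c=pickle.load(open('w1.pkl','rb'))
f=lambda x,y:((x)/3.1+195-.5+.16,(y)/3.1+150-.5+.16)
L={'slotNearL':(90,168,.09),'slotNearR':(423,146,.09),'slotFarL':(97,240,.09),'slotFarR':(430,211,.09),'hoodfarL':(75,301,.09),'hoodfarR':(448,274,.09),
'hoodrearNear':(449,80,.09),'sillL':(470,47,.016),'sillR':(745,36,.016),'railfarL':(150,349,.024),'railfarR':(690,310,.024),'railnearL':(455,204,.024),'railnearR':(745,190,.024),'hoodnearL':(50,105,.09)}
for k,(x,y,z) in L.items(): print(k,onplane(c,f(x,y),z)[0,:2].round(4))
import find
find.filters(c)
t=cam('top')
print('knob top',onplane(t,(245+635/5.5-.4,170+105/5.5-.4),.082), onplane(t,(245+615/5.5-.4,170+140/5.5-.4),.037))
print('knob wrist',onplane(c,f(120,300),.082), onplane(c,f(105,355),.037))
# pusher seen? dark stem
P=cloud(c); hsv=cv2.cvtColor(c['pixels'],cv2.COLOR_BGR2HSV)
m=(hsv[...,2]<45)&(P[...,2]>.03)&(P[...,2]<.09); m[:, :210]=0;m[:,260:]=0;m[:220]=0
print(m.sum(), P[m].min(0),P[m].max(0),np.median(P[m],0))
E
```

```text
slotNearL [ 0.5253 -0.1863]
slotNearR [ 0.5092 -0.0547]
slotFarL [ 0.5554 -0.1833]
slotFarR [ 0.5358 -0.0493]
hoodfarL [ 0.5826 -0.1922]
hoodfarR [ 0.5624 -0.0392]
hoodrearNear [ 0.4824 -0.0471]
sillL [ 0.4778 -0.0241]
sillR [0.4649 0.1047]
railfarL [ 0.6337 -0.1674]
railfarR [0.5993 0.0977]
railnearL [ 0.5512 -0.0249]
railnearR [0.5369 0.1139]
hoodnearL [ 0.5006 -0.2023]
filter [193.4  75.2] [193.4  75.3] 23.7 1565 z 0.072 [ 0.375  -0.2271] [ 0.3752 -0.2272] [ 0.3752 -0.2274  0.0721]
filter [555.4  93. ] [558.5  93.5] 17.5 257 z 0.071 [0.364  0.2203] [0.3642 0.2247] [0.3641 0.2213 0.0706]
filter [ 99. 175.] [100.5 174. ] 22.7 1251 z 0.072 [ 0.5002 -0.3519] [ 0.4988 -0.3497] [ 0.5001 -0.3518  0.0722]
knob top [[ 0.60953514 -0.17891524  0.082     ]] [[ 0.5996536  -0.17519716  0.037     ]]
knob wrist [[ 0.58441873 -0.17464211  0.082     ]] [[ 0.63194659 -0.18765634  0.037     ]]
220 [ 0.55645343 -0.18720395  0.05150772] [ 0.61485577 -0.15767494  0.08528653] [ 0.59831964 -0.17801204  0.0816254 ]
```

Call:
{"fn": "step_arm", "kwargs": {
  "deltas": [
    [8, -4, -2.5, 5, -0.03],
    [7, -8, -5, 10, -0.06],
    [6, -10.2, -6.6, 14, -0.077],
    [6, -10.2, -6.6, 17, -0.077],
    [6, -10.2, -6.6, 17, -0.077]
  ]
}}

```text
time: 2.48
ee_pos: [0.6009, -0.1873, 0.1259]
orientation: [0.184, -3.129, 0.006]
force: [-0.5, 0.2, -0.5]
opening: 0.644
```

```bash
python3 - <<'E'
from h import *
c=save('wrist','w2.png'); c=save('top','t2.png')
i=c['pixels'];cv2.imwrite('pics/t2c.png',cv2.resize(i[150:250,285:405],None,fx=5,fy=5,interpolation=cv2.INTER_CUBIC))
E
```

```text
(no output)
```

View pics/w2.png

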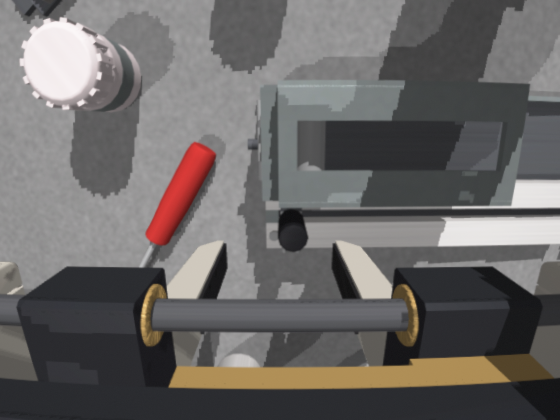

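View pics/t2c.png

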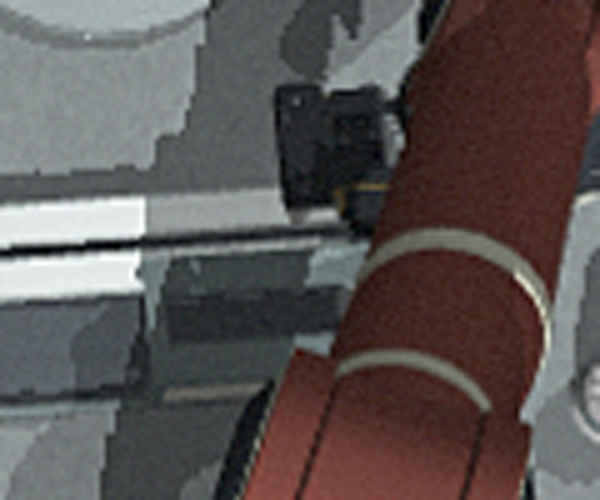

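```bash
python3 - <<'E'
from h import *
c=cam('wrist'); s=robot.get_state()
i=c['pixels'];cv2.imwrite('pics/w2c.png',cv2.resize(i[70:260,240:560],None,fx=2.5,fy=2.5,interpolation=cv2.INTER_CUBIC))
print(s['time'],s['ee_pos'],s['orientation'],cv2.Rodrigues(s['orientation'])[0].round(3))
for uv,z in [((291,219),.082),((293,238),.037)]: print(onplane(c,uv,z))
hsv=cv2.cvtColor(i,cv2.COLOR_BGR2HSV); P=cloud(c)
m=((i.max(2)<40)&(P[...,2]>.02)).astype(np.uint8); m[:200]=0;m[255:]=0;m[:,:270]=0;m[:,320:]=0
v,u=np.nonzero(m); print(u.min(),u.max(),v.min(),v.max())
q=P[m>0]; q=q[(q[:,2]>.078)&(q[:,2]<.087)]; print(len(q),q.min(0),q.max(0),q.mean(0))
for n,a,b in [('near',(290,84),(520,84)),('far',(280,206),(512,206))]: print(n,onplane(c,[a,b],.09).round(4))
E
```

```text
2.625 [ 0.60387885 -0.18849418  0.13102775] [-0.18486034  3.13352534 -0.01177362] [[-0.993 -0.118  0.003]
 [-0.118  0.993 -0.007]
 [-0.002 -0.008 -1.   ]]
[[ 0.5951921  -0.18079766  0.082     ]]
[[ 0.62593155 -0.17376297  0.037     ]]
281 307 204 244
270 [ 0.59372444 -0.18707953  0.07815501] [ 0.61406935 -0.16780918  0.0840111 ] [ 0.60392055 -0.1748101   0.08195054]
near [[ 0.5061 -0.193   0.09  ]
 [ 0.4857 -0.0467  0.09  ]]
far [[ 0.5845 -0.1899  0.09  ]
 [ 0.565  -0.0283  0.09  ]]
```

View pics/w2c.png

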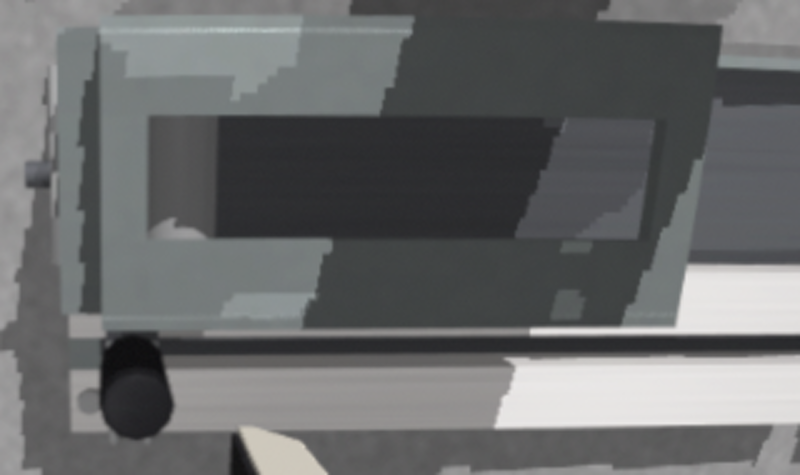

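Call:
{"fn": "step_arm", "kwargs": {
  "deltas": [
    [6, -0.1, 1.0, 2, -0.01],
    [6, -0.1, 1.0, 6, -0.01],
    [6, -0.1, 1.0, 8.8, -0.01],
    [6, -0.1, 1.0, 8.8, -0.01],
    [0, -0.1, 1.0, 8.8, -0.01],
    [0, -0.1, 1.0, 8.8, -0.01],
    [0, -0.1, 1.0, 8.8, -0.01],
    [0, -0.1, 1.0, 8.8, -0.01]
  ],
  "force": 35
}}

```text
time: 3.62
ee_pos: [0.6042, -0.179, 0.0435]
orientation: [-0.2, 3.132, -0.012]
force: [-0.1, 4.4, 1.7]
opening: 0.266
```

```bash
python3 - <<'E'
from h import *
c=save('wrist','w3.png'); s=robot.get_state(); print(cv2.Rodrigues(s['orientation'])[0].round(3),s)
E
```

```text
[[-0.992 -0.128  0.003]
 [-0.128  0.992 -0.004]
 [-0.002 -0.005 -1.   ]] {'time': 3.675, 'joint_positions': array([ 0.18055982,  0.78455498,  0.11574764,  1.66052973, -0.12153266,
        0.69974864,  2.05446956]), 'joint_velocities': array([-0.00940048, -0.00110409, -0.00740284, -0.00375179,  0.01526976,
        0.00444441, -0.00092356]), 'tau': array([ 4.02628139e+00, -4.52884984e+01,  4.72206116e+00, -1.22167397e+01,
        6.55027237e-01, -7.02741332e-01,  3.12748605e-03]), 'ee_pos': array([ 0.60403825, -0.17717173,  0.04337899]), 'orientation': array([-0.20100904,  3.13272309, -0.00713286]), 'force': array([-0.51007494, -0.28634399,  4.3151146 ]), 'ft_torque': array([-0.11840228,  0.26197962, -0.01217256]), 'opening': 0.23148041381352302}
```

View pics/w3.png

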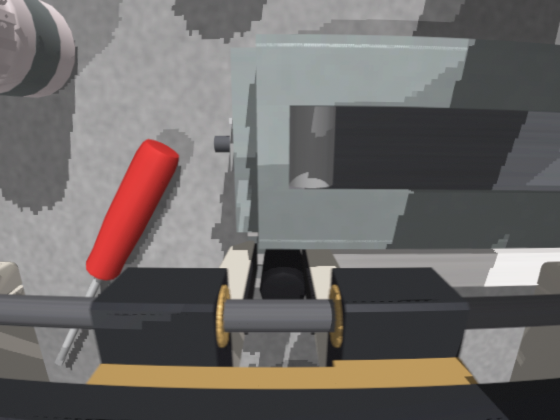

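Call:
{"fn": "step_arm", "kwargs": {
  "deltas": [
    [0, 0, 1.5, 0, 0],
    [0, 0, 4, 0, 0],
    [0, 0, 7, 0, 0],
    [0, 0, 10, 0, 0],
    [0, 0, 13, 0, 0],
    [0, 0, 16, 0, 0],
    [0, 0, 19, 0, 0],
    [0, 0, 22, 0, 0],
    [0, 0, 24, 0, 0],
    [0, 0, 25, 0, 0],
    [0, 0, 25, 0, 0]
  ],
  "force": 40
}}

```text
time: 5.05
ee_pos: [0.5736, 0.0626, 0.0434]
orientation: [-0.194, 3.13, -0.024]
force: [1.0, -12.4, 4.7]
opening: 0.227
```

```bash
python3 - <<'E'
from h import *
s=robot.get_state(); print(cv2.Rodrigues(s['orientation'])[0].round(3),s['ee_pos'],s['force'],s['ft_torque'],s['opening'])
E
```

```text
[[-0.992 -0.123  0.006]
 [-0.123  0.992 -0.015]
 [-0.004 -0.015 -1.   ]] [0.57360138 0.06260396 0.0433554 ] [  1.02324936 -12.35336411   4.65070428] [-2.20069802  0.03170483  0.12313372] 0.22724490798780297
```

Call:
{"fn": "step_arm", "kwargs": {
  "deltas": [
    [0, 0, 2, 0, 0],
    [0, 0, 3.5, 0, 0],
    [0, 0, 4.5, 0, 0],
    [0, 0, 5.2, 0, 0],
    [0, 0, 5.4, 0, 0],
    [0, 0, 5.4, 0, 0]
  ]
}}

```text
time: 5.8
ee_pos: [0.5681, 0.1063, 0.0434]
orientation: [-0.184, 3.13, -0.042]
force: [1.6, -13.7, 5.0]
opening: 0.23
```

Call:
{"fn": "step_arm", "kwargs": {
  "deltas": [
    [0, 0, 1.0, 0, 0],
    [0, -0.5, 1.0, 0, 0],
    [0, -1.1, 1.0, 0, 0],
    [0, -1.6, 1.0, 0, 0],
    [0, -1.9, 1.0, 0, 0],
    [0, -1.9, 1.0, 0, 0]
  ]
}}

```text
time: 6.55
ee_pos: [0.5842, 0.1084, 0.0432]
orientation: [-0.173, 3.135, -0.06]
force: [-3.5, -13.4, 4.2]
opening: 0.233
```

```bash
python3 - <<'E'
from h import *
s=robot.get_state(); print(cv2.Rodrigues(s['orientation'])[0].round(3),s['ee_pos'],s['force'],s['ft_torque'],s['opening'])
ex=np.array([-.126,.992]);ey=np.array([-.992,-.126]); d=s['ee_pos'][:2]-[.604,-.1772]; print(d@ex,d@ey)
E
```

```text
[[-0.994 -0.11   0.003]
 [-0.11   0.993 -0.038]
 [ 0.001 -0.038 -0.999]] [0.58417195 0.10839657 0.04324659] [ -3.47627294 -13.36726431   4.23256428] [-1.76589797  0.674263   -0.01535419] 0.23317846680493948
0.28581012956352236 -0.016315738212671422
```

Fully in the notch (16 mm). Ease back and watch for the hook taking the load.

Call:
{"fn": "step_arm", "kwargs": {
  "deltas": [
    [0, -0.2, 0.4, 0, 0],
    [0, -0.2, 0.0, 0, 0],
    [0, -0.2, -0.4, 0, 0],
    [0, -0.2, -0.8, 0, 0],
    [0, -0.1, -0.8, 0, 0]
  ]
}}

```text
time: 7.18
ee_pos: [0.5848, 0.1023, 0.0433]
orientation: [0.174, -3.135, 0.057]
force: [-2.7, 1.2, 1.5]
opening: 0.233
```

```bash
python3 - <<'E'
from h import *
s=robot.get_state(); print(cv2.Rodrigues(s['orientation'])[0].round(3),s['ee_pos'],s['force'],s['ft_torque'],s['opening'])
ex=np.array([-.126,.992]);ey=np.array([-.992,-.126]); d=s['ee_pos'][:2]-[.604,-.1772]; print(d@ex,d@ey)
E
```

```text
[[-0.994 -0.111  0.001]
 [-0.111  0.993 -0.036]
 [ 0.003 -0.036 -0.999]] [0.58484787 0.10229266 0.04331058] [-2.6709792   1.18822056  1.54377482] [ 1.57765348  0.80385377 -0.01649388] 0.23326236993389066
0.27966988327130665 -0.01621716289547389
```

Call:
{"fn": "step_arm", "kwargs": {
  "deltas": [
    [3, 0, 0, 0, 0],
    [5, 0, 0, 0, 0],
    [6, 0, 0, 0, 0],
    [6, 0, 0, -3, 0],
    [6, 0, 0, -8, 0],
    [8, 3, 0, -13, 0],
    [9.3, 6, 2, -18, 0],
    [9.3, 9, 6, -20, 0],
    [9.3, 9, 6, -20, 0]
  ]
}}

```text
time: 8.3
ee_pos: [0.4875, 0.1633, 0.2433]
orientation: [-0.186, 3.133, -0.051]
force: [1.0, -0.2, -0.8]
opening: 0.989
```

```bash
python3 - <<'E'
from h import *
import find
c=save('wrist','w4.png'); t=save('top','t4.png'); s=robot.get_state(); print(cv2.Rodrigues(s['orientation'])[0].round(3),s['ee_pos'],s['force'],s['opening'])
find.filters(c); find.filters(t)
E
```

```text
[[-0.994 -0.112  0.002]
 [-0.112  0.993 -0.036]
 [ 0.002 -0.036 -0.999]] [0.48887333 0.15913423 0.24159526] [-0.65782179 -0.84631735 -0.23320478] 0.995876881939266
filter [375.7  73.5] [377.   78.5] 27.4 1157 z 0.072 [0.3548 0.2398] [0.3594 0.2419] [0.3535 0.2378 0.072 ]
filter [432.6 218.7] [432.2 218. ] 25.3 1661 z 0.072 [0.4965 0.3326] [0.4958 0.3319] [0.4965 0.3326 0.0718]
filter [194.6 216.2] [194.8 216.4] 9.4 248 z 0.07 [0.4962 0.3324] [0.4955 0.3317] [0.4965 0.3324 0.0696]
filter [413.1 226.7] [413.  226.4] 9.1 235 z 0.07 [ 0.4992 -0.3504] [ 0.5003 -0.35  ] [ 0.4997 -0.3506  0.0702]
filter [217.  262.1] [218.5 262.1] 8.3 147 z 0.07 [0.3575 0.2514] [0.3578 0.2468] [0.3576 0.2517 0.0705]
filter [372.8 265.3] [372.7 265.1] 9.8 256 z 0.07 [ 0.3728 -0.2247] [ 0.3735 -0.2243] [ 0.373  -0.2255  0.07  ]
```

View pics/w4.png

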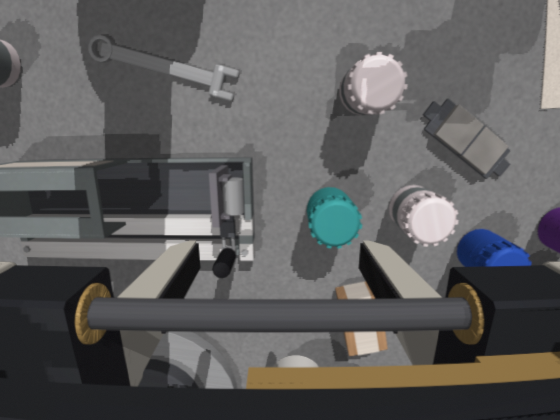

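View pics/t4.png

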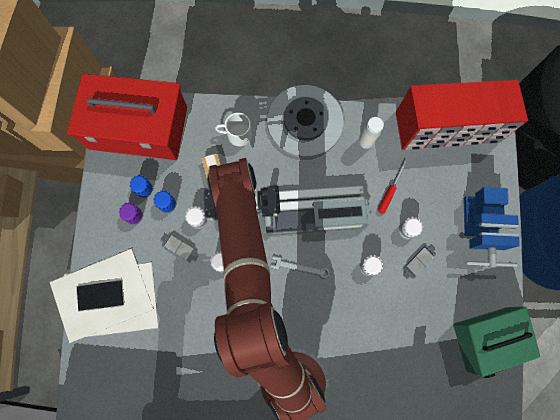

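Call:
{"fn": "step_arm", "kwargs": {
  "deltas": [
    [9.3, -0.5, 3, 0, 0.18],
    [9.3, -1, 6, 0, 0.36],
    [9.3, -1.5, 9, 2, 0.54],
    [9.3, -2, 12, 4, 0.72],
    [9.3, -2.7, 15, 6, 0.9],
    [9.3, -2.7, 17.5, 8, 1.08],
    [9.3, -2.7, 17.5, 10, 1.26],
    [9.3, -2.7, 17.5, 11.5, 1.44],
    [9.3, -2.7, 17.5, 11.5, 1.56],
    [9.3, -2.7, 17.5, 11.5, 1.56]
  ]
}}

```text
time: 9.65
ee_pos: [0.4975, 0.3302, 0.1191]
orientation: [2.063, 2.332, -0.043]
force: [-0.4, 0.3, -0.1]
opening: 0.999
```

```bash
cat > go.py <<'E'
import sys
from h import *
# usage: go.py x y z [yaw]: print delta in tool axes cm and turn to make tool y=(cos,sin)(yaw)
s=robot.get_state(); R=cv2.Rodrigues(s['orientation'])[0]
print('t',s['time'],'p',s['ee_pos'].round(4),'F',s['force'].round(1),'op',round(s['opening']*9.3,2),'j7',s['joint_positions'][6].round(2)); print(R.round(3).tolist())
T=np.array(list(map(float,sys.argv[1:4]))); print('delta cm',(100*R.T@(T-s['ee_pos'])).round(2))
yw=float(sys.argv[4]) if len(sys.argv)>4 else .126
d=np.array([np.cos(yw),np.sin(yw),0]); d=R.T@d; print('turn',np.arctan2(-d[0],d[1]).round(3))
E
python3 go.py .4965 .3325 .029; python3 - <<'E'
from h import *
c=save('wrist','w5.png')
E
```

```text
t 9.65 p [0.4975 0.3302 0.1191] F [-0.4  0.3 -0.1] op 9.29 j7 -0.09
[[-0.122, 0.993, 0.002], [0.992, 0.122, -0.039], [-0.039, -0.002, -0.999]]
delta cm [ 0.6  -0.05  8.99]
turn -0.004
```

View pics/w5.png

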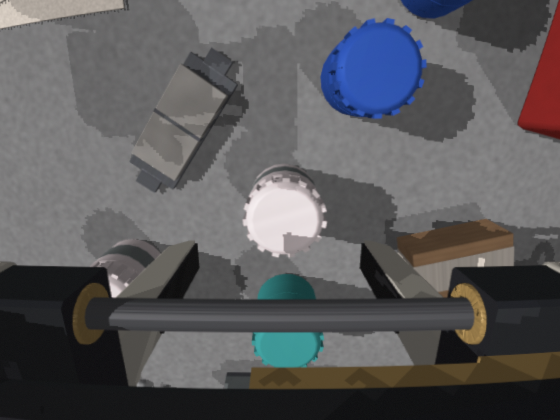

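Call:
{"fn": "step_arm", "kwargs": {
  "deltas": [
    [8.5, 0.6, 0, 3, 0],
    [8.5, 0.6, 0, 7, 0],
    [8.5, 0.6, 0, 9, 0],
    [8.5, 0.6, 0, 9, 0],
    [5, 0.6, 0, 9, 0],
    [5, 0.6, 0, 9, 0],
    [5, 0.6, 0, 9, 0],
    [5, 0.6, 0, 9, 0]
  ],
  "force": 30
}}

```text
time: 10.7
ee_pos: [0.4983, 0.3334, 0.0305]
orientation: [2.061, 2.332, -0.037]
force: [0.6, 0.2, 3.3]
opening: 0.64
```

```bash
python3 go.py .512 .037 .20; python3 - <<'E'
from h import *
c=save('wrist','w6.png')
E
```

```text
t 10.7 p [0.4983 0.3334 0.0305] F [0.6 0.2 3.3] op 5.95 j7 -0.03
[[-0.123, 0.992, 0.006], [0.992, 0.123, -0.037], [-0.038, 0.001, -0.999]]
delta cm [-30.2   -2.27 -15.83]
turn -0.003
```

View pics/w6.png

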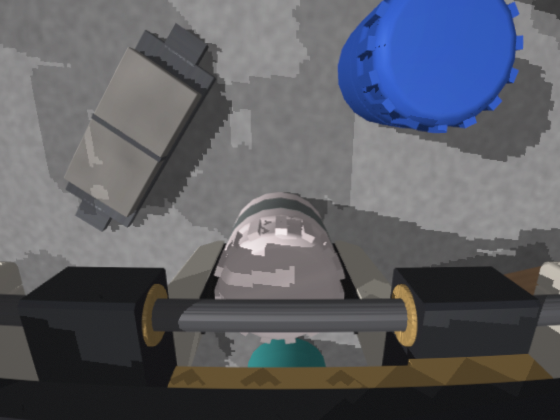

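```bash
python3 go.py .514 .0138 .15;python3 go.py .514 .0138 .05
```

```text
t 10.75 p [0.4983 0.3334 0.0305] F [1.3 0.7 3.8] op 5.97 j7 -0.03
[[-0.123, 0.992, 0.006], [0.992, 0.123, -0.037], [-0.038, 0.001, -0.999]]
delta cm [-32.34  -2.36 -10.74]
turn -0.003
t 10.75 p [0.4983 0.3334 0.0305] F [1.3 0.7 3.8] op 5.97 j7 -0.03
[[-0.123, 0.992, 0.006], [0.992, 0.123, -0.037], [-0.038, 0.001, -0.999]]
delta cm [-31.96  -2.37  -0.75]
turn -0.003
```

Call:
{"fn": "step_arm", "kwargs": {
  "deltas": [
    [5, 0, 0, -4, 0],
    [5, -0.5, 0, -10, 0],
    [5, -4, -0.3, -12, 0],
    [5, -8.5, -0.6, -12, 0],
    [5, -13, -1, -12, 0],
    [5, -18, -1.3, -12, 0],
    [5, -23, -1.7, -12, 0],
    [5, -27.5, -2, -11, 0],
    [5, -31, -2.3, -10.7, 0],
    [5, -32.3, -2.4, -10.7, 0],
    [5, -32.3, -2.4, -10.7, 0]
  ]
}}

```text
time: 12.12
ee_pos: [0.5132, 0.0144, 0.1494]
orientation: [2.063, 2.332, -0.038]
force: [-0.1, -0.5, -2.5]
opening: 0.643
```

```bash
python3 go.py .514 .0138 .04; python3 - <<'E'
from h import *
c=save('wrist','w7.png')
E
```

```text
t 12.125 p [0.5132 0.0144 0.1494] F [-0.1 -0.5 -2.5] op 5.98 j7 0.45
[[-0.122, 0.993, 0.005], [0.992, 0.122, -0.036], [-0.037, 0.0, -0.999]]
delta cm [ 0.34  0.07 10.93]
turn -0.004
```

View pics/w7.png

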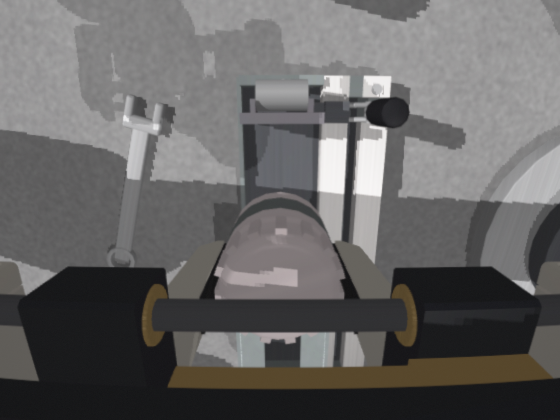

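Call:
{"fn": "step_arm", "kwargs": {
  "deltas": [
    [5, 0.2, 0, 4, 0],
    [5, 0.3, 0, 8, 0],
    [5, 0.3, 0, 10.3, 0],
    [5, 0.3, 0, 11.1, 0],
    [5, 0.3, 0, 11.3, 0],
    [5, 0.3, 0, 11.3, 0]
  ]
}}

```text
time: 12.92
ee_pos: [0.5144, 0.0153, 0.037]
orientation: [2.058, 2.335, -0.034]
force: [0.7, -0.2, -1.9]
opening: 0.642
```

```bash
python3 go.py .5196 -.028 .037
```

```text
t 12.925 p [0.5144 0.0153 0.037 ] F [ 0.7 -0.2 -1.9] op 5.97 j7 0.57
[[-0.125, 0.992, 0.007], [0.991, 0.126, -0.035], [-0.036, 0.002, -0.999]]
delta cm [-4.36 -0.02  0.16]
turn -0.0
```

Call:
{"fn": "step_arm", "kwargs": {
  "deltas": [
    [5, -1, 0, 0.1, 0],
    [5, -2.2, 0, 0.15, 0],
    [5, -3.4, 0, 0.2, 0],
    [5, -4.2, 0, 0.2, 0],
    [5, -4.2, 0, 0.2, 0],
    [6.5, -4.2, 0, 0.2, 0],
    [7.5, -4.2, 0, 0.2, 0],
    [7.5, -4.2, 0, 0.2, 0]
  ]
}}

```text
time: 13.92
ee_pos: [0.5198, -0.0263, 0.0366]
orientation: [2.058, 2.335, -0.034]
force: [-0.6, 0.2, 0.4]
opening: 0.798
```

```bash
python3 go.py .5196 -.028 .15; python3 - <<'E'
from h import *
c=save('wrist','w8.png');c=save('top','t8.png')
E
```

```text
t 13.925 p [ 0.5198 -0.0263  0.0366] F [-0.6  0.2  0.4] op 7.42 j7 0.63
[[-0.126, 0.992, 0.007], [0.991, 0.126, -0.036], [-0.036, 0.003, -0.999]]
delta cm [-5.800e-01 -1.000e-02 -1.133e+01]
turn 0.0
```

View pics/w8.png

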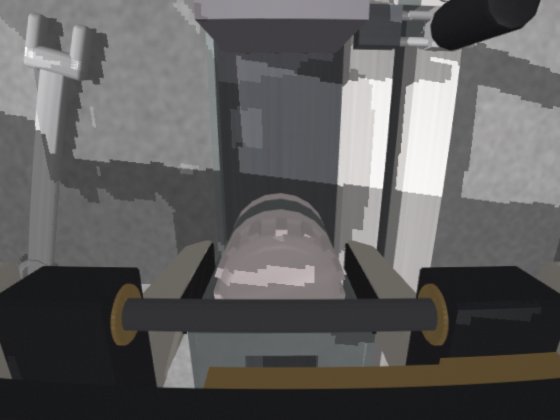

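Call:
{"fn": "step_arm", "kwargs": {
  "deltas": [
    [8, 0, 0, -5, 0],
    [9.3, 0, 0, -11, 0],
    [9.3, 3, -1, -15, 0],
    [9.3, 7.5, -3, -17, 0],
    [9.3, 12, -5, -17, 0],
    [9.3, 16.5, -7, -17, 0],
    [9.3, 21, -9, -16, 0],
    [9.3, 25, -11, -14, 0],
    [9.3, 27.5, -12.5, -12, 0],
    [9.3, 28, -12.5, -11, 0],
    [9.3, 28, -12.5, -11, 0]
  ]
}}

```text
time: 15.4
ee_pos: [0.3605, 0.2387, 0.1359]
orientation: [2.058, 2.334, -0.035]
force: [0.1, -0.6, -0.1]
opening: 1.0
```

```bash
python3 - <<'E'
from h import *
import find
c=save('wrist','w9.png'); find.filters(c); t=save('top','t9.png'); find.filters(t)
E
python3 go.py .36 .242 .029
```

```text
filter [279.8 209.6] [278.6 209.2] 36.1 3472 z 0.072 [0.36   0.2459] [0.359  0.2461] [0.3597 0.246  0.072 ]
filter [309.9 216. ] [310.  215.6] 9.6 128 z 0.077 [ 0.5161 -0.0258] [ 0.5174 -0.026 ] [ 0.5157 -0.0254  0.0769]
filter [413.1 226.7] [413.  226.6] 8.9 229 z 0.07 [ 0.4992 -0.3504] [ 0.4996 -0.3499] [ 0.4994 -0.3505  0.0705]
filter [372.8 265.4] [372.7 264.8] 9.9 253 z 0.07 [ 0.3727 -0.2248] [ 0.3745 -0.2242] [ 0.373  -0.2254  0.0702]
t 15.5 p [0.3614 0.2383 0.1367] F [ 0.1 -0.7  0.8] op 9.3 j7 -0.08
[[-0.123, 0.992, 0.009], [0.992, 0.123, -0.035], [-0.036, 0.004, -0.999]]
delta cm [ 0.77 -0.14 10.75]
turn -0.003
```

View pics/w9.png

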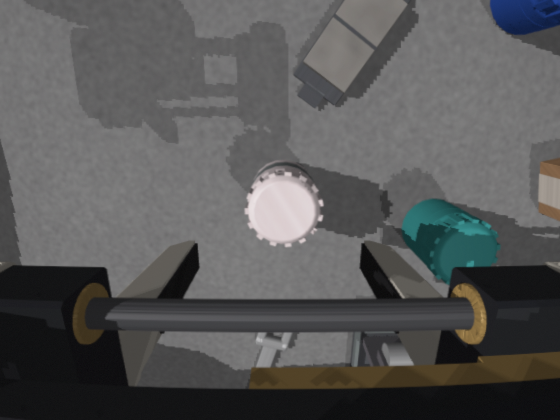

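View pics/t9.png

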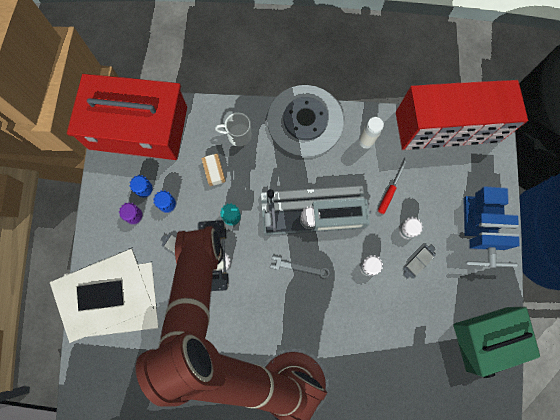

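Call:
{"fn": "step_arm", "kwargs": {
  "deltas": [
    [9.3, 1, -0.2, 3, 0],
    [9.3, 1, -0.2, 7, 0],
    [9.3, 1, -0.2, 10, 0],
    [9.3, 1, -0.2, 10.7, 0],
    [9.3, 1, -0.2, 10.7, 0],
    [5, 1, -0.2, 10.7, 0],
    [5, 1, -0.2, 10.7, 0],
    [5, 1, -0.2, 10.7, 0],
    [5, 1, -0.2, 10.7, 0],
    [5, 1, -0.2, 10.7, 0]
  ]
}}

```text
time: 16.75
ee_pos: [0.3607, 0.2448, 0.03]
orientation: [2.06, 2.33, -0.027]
force: [1.5, 0.3, 4.7]
opening: 0.64
```

```bash
python3 go.py .511 .0395 .15; python3 - <<'E'
from h import *
c=save('wrist','w10.png')
E
```

```text
t 16.75 p [0.3607 0.2448 0.03  ] F [1.5 0.3 4.7] op 5.95 j7 0.07
[[-0.122, 0.992, 0.012], [0.992, 0.123, -0.034], [-0.035, 0.008, -0.999]]
delta cm [-22.62  12.49 -11.11]
turn -0.003
```

View pics/w10.png

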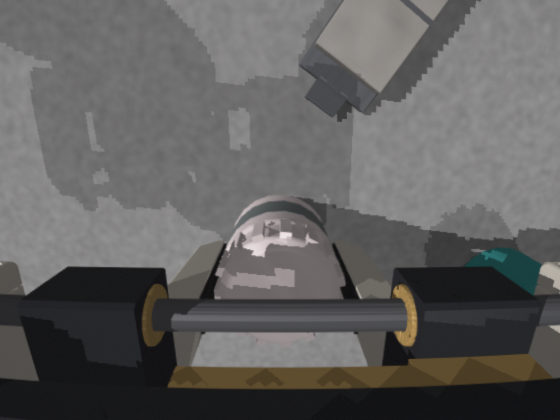

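Call:
{"fn": "step_arm", "kwargs": {
  "deltas": [
    [5, 0, 0, -4, 0],
    [5, -0.5, 0, -10, 0],
    [5, -3, 2, -12, 0],
    [5, -7, 4, -12, 0],
    [5, -11, 6, -12, 0],
    [5, -15, 8.5, -12, 0],
    [5, -19, 10.5, -12, 0],
    [5, -21.5, 12, -11.5, 0],
    [5, -22.4, 12.5, -11, 0],
    [5, -22.4, 12.5, -11, 0],
    [5, -22.4, 12.5, -11, 0]
  ]
}}

```text
time: 18.18
ee_pos: [0.5095, 0.0435, 0.1482]
orientation: [2.059, 2.334, -0.029]
force: [-0.8, 0.9, -3.0]
opening: 0.64
```

```bash
python3 go.py .5108 .0415 .037; python3 - <<'E'
from h import *
c=save('wrist','w11.png')
E
```

```text
t 18.175 p [0.5095 0.0435 0.1482] F [-0.8  0.9 -3. ] op 5.95 j7 0.4
[[-0.125, 0.992, 0.01], [0.992, 0.125, -0.033], [-0.034, 0.005, -0.999]]
delta cm [ 0.16  0.05 11.12]
turn -0.001
```

View pics/w11.png

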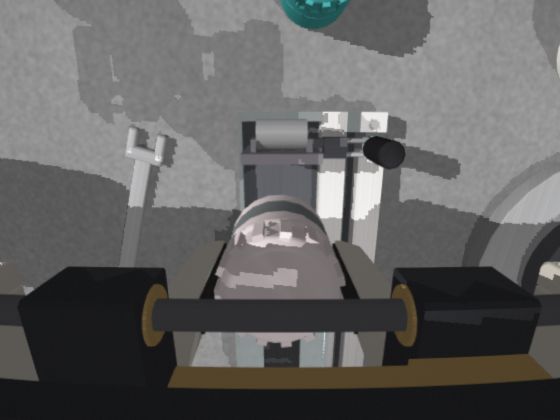

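Call:
{"fn": "step_arm", "kwargs": {
  "deltas": [
    [5, 0.1, 0, 4, 0],
    [5, 0.2, 0, 8, 0],
    [5, 0.2, 0, 10.5, 0],
    [5, 0.2, 0, 11.1, 0],
    [5, 0.2, 0, 11.1, 0]
  ]
}}

```text
time: 18.85
ee_pos: [0.5108, 0.0423, 0.0378]
orientation: [2.057, 2.335, -0.027]
force: [0.5, 0.4, -2.1]
opening: 0.647
```

```bash
python3 go.py .5197 -.0279 .037
```

```text
t 18.85 p [0.5108 0.0423 0.0378] F [ 0.5  0.4 -2.1] op 6.02 j7 0.52
[[-0.126, 0.992, 0.011], [0.991, 0.126, -0.033], [-0.034, 0.007, -0.999]]
delta cm [-7.07 -0.01  0.32]
turn 0.0
```

Call:
{"fn": "step_arm", "kwargs": {
  "deltas": [
    [5, -0.8, 0, 0.1, 0],
    [5, -2, 0, 0.15, 0],
    [5, -3.2, 0, 0.2, 0],
    [5, -4.4, 0, 0.25, 0],
    [5, -5.6, 0, 0.3, 0],
    [5, -6.6, 0, 0.3, 0],
    [5, -7, 0, 0.3, 0],
    [5, -7, 0, 0.3, 0],
    [6.5, -7, 0, 0.3, 0],
    [7.5, -7, 0, 0.3, 0],
    [7.5, -7, 0, 0.3, 0]
  ]
}}

```text
time: 20.23
ee_pos: [0.5199, -0.0273, 0.0374]
orientation: [2.056, 2.334, -0.027]
force: [0.2, -0.7, 0.7]
opening: 0.799
```

```bash
python3 go.py .373 -.2265 .15; python3 - <<'E'
from h import *
c=save('wrist','w12.png')
E
```

```text
t 20.225 p [ 0.5199 -0.0273  0.0374] F [ 0.2 -0.7  0.7] op 7.43 j7 0.63
[[-0.126, 0.992, 0.011], [0.991, 0.126, -0.033], [-0.034, 0.007, -0.999]]
delta cm [-18.29 -17.01 -10.76]
turn 0.0
```

View pics/w12.png

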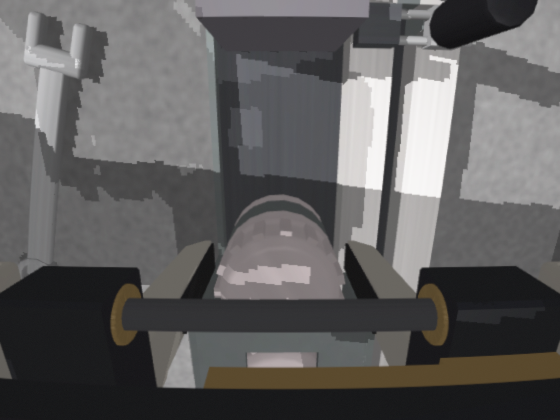

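Call:
{"fn": "step_arm", "kwargs": {
  "deltas": [
    [8, 0, 0, -5, 0],
    [9.3, 0, 0, -10, 0],
    [9.3, -3, -2, -13, 0],
    [9.3, -6, -5, -13, 0],
    [9.3, -9, -8, -13, 0],
    [9.3, -12, -11, -13, 0],
    [9.3, -15, -14, -12, 0],
    [9.3, -17.5, -16.5, -11.5, 0],
    [9.3, -18.3, -17, -11, 0],
    [9.3, -18.3, -17, -11, 0]
  ]
}}

```text
time: 21.52
ee_pos: [0.3732, -0.2264, 0.1522]
orientation: [2.057, 2.334, -0.027]
force: [0.2, 1.1, 0.2]
opening: 1.0
```

```bash
python3 - <<'E'
from h import *
import find
c=save('wrist','w13.png'); find.filters(c); t=save('top','t13.png'); find.filters(t)
E
python3 go.py .374 -.227 .029
```

```text
filter [279.2 209. ] [277.9 208.4] 33.6 3019 z 0.072 [ 0.3732 -0.2235] [ 0.3721 -0.2231] [ 0.3728 -0.2236  0.0721]
filter [386.  349.3] [389.  350.6] 25.2 1180 z 0.072 [ 0.4941 -0.3523] [ 0.4975 -0.3536] [ 0.4934 -0.3529  0.0722]
filter [306.7 215.3] [307.5 216. ] 9.0 112 z 0.076 [ 0.5178 -0.0156] [ 0.5157 -0.0183] [ 0.5168 -0.0161  0.0762]
filter [414.3 225.7] [413.  226.6] 8.9 181 z 0.07 [ 0.5026 -0.3541] [ 0.4996 -0.3499] [ 0.5045 -0.3559  0.0701]
t 21.625 p [ 0.3741 -0.2254  0.1523] F [ 0.1 -0.   0.2] op 9.31 j7 1.01
[[-0.128, 0.992, 0.012], [0.991, 0.129, -0.032], [-0.034, 0.007, -0.999]]
delta cm [ 0.26 -0.12 12.32]
turn 0.003
```

View pics/w13.png

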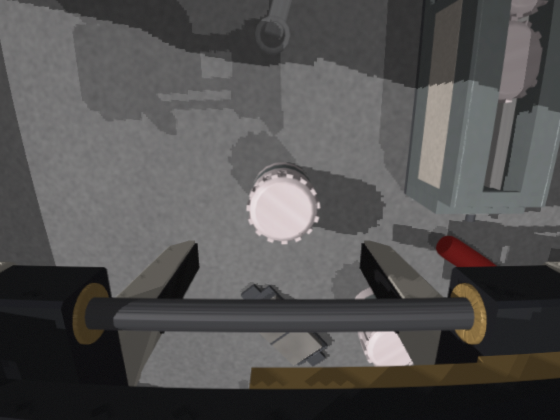

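View pics/t13.png

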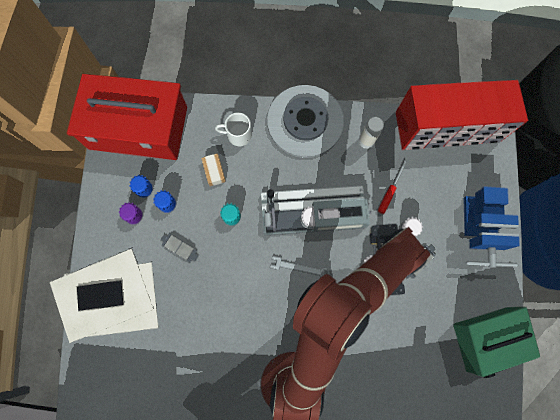

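Call:
{"fn": "step_arm", "kwargs": {
  "deltas": [
    [9.3, 0.3, -0.1, 3, 0],
    [9.3, 0.4, -0.1, 7, 0],
    [9.3, 0.4, -0.1, 11, 0],
    [9.3, 0.4, -0.1, 12.3, 0],
    [9.3, 0.4, -0.1, 12.3, 0],
    [5, 0.4, -0.1, 12.3, 0],
    [5, 0.4, -0.1, 12.3, 0],
    [5, 0.4, -0.1, 12.3, 0],
    [5, 0.4, -0.1, 12.3, 0],
    [5, 0.4, -0.1, 12.3, 0]
  ]
}}

```text
time: 22.88
ee_pos: [0.3751, -0.2259, 0.0298]
orientation: [2.052, 2.336, -0.025]
force: [2.0, 1.3, 6.1]
opening: 0.642
```

```bash
python3 go.py .5105 .0435 .16; python3 - <<'E'
from h import *
c=save('wrist','w14.png')
E
```

```text
t 22.875 p [ 0.3751 -0.2259  0.0298] F [2.  1.3 6.1] op 5.97 j7 1.21
[[-0.129, 0.992, 0.014], [0.991, 0.129, -0.033], [-0.035, 0.009, -0.999]]
delta cm [ 24.51  17.02 -13.72]
turn 0.003
```

View pics/w14.png

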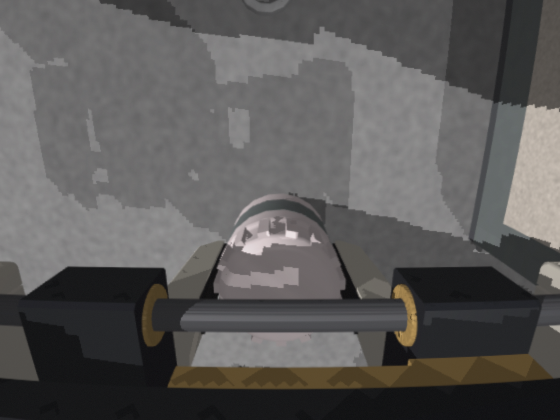

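Call:
{"fn": "step_arm", "kwargs": {
  "deltas": [
    [5, 0, 0, -5, 0],
    [5, 0, 0, -11, 0],
    [5, 2.5, 1.5, -14, 0],
    [5, 6, 4, -14.5, 0],
    [5, 9.5, 6.5, -14.5, 0],
    [5, 13, 9, -14.5, 0],
    [5, 16.5, 11.5, -14.5, 0],
    [5, 20, 14, -14.5, 0],
    [5, 23, 16, -14, 0],
    [5, 24.5, 17, -13.7, 0],
    [5, 24.5, 17, -13.7, 0],
    [5, 24.5, 17, -13.7, 0]
  ]
}}

```text
time: 24.42
ee_pos: [0.5094, 0.0412, 0.1599]
orientation: [2.056, 2.333, -0.027]
force: [-0.4, -1.0, -2.3]
opening: 0.643
```

```bash
python3 go.py .5105 .0440 .037; python3 - <<'E'
from h import *
c=save('wrist','w15.png')
E
```

```text
t 24.425 p [0.5094 0.0412 0.1599] F [-0.4 -1.  -2.3] op 5.98 j7 0.41
[[-0.125, 0.992, 0.013], [0.991, 0.126, -0.034], [-0.036, 0.008, -0.999]]
delta cm [ 0.7   0.04 12.27]
turn -0.0
```

View pics/w15.png

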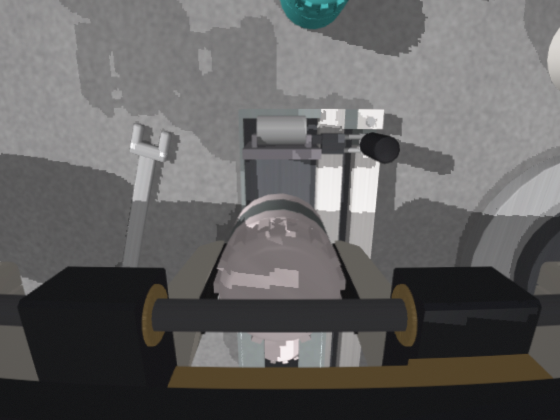

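```bash
python3 - <<'E'
from h import *
i=cv2.imread('pics/t13.png');j=cv2.imread('pics/t9.png')
f=lambda i:cv2.resize(i[180:240,255:375],None,fx=5,fy=5,interpolation=cv2.INTER_CUBIC)
cv2.imwrite('pics/c13.png',np.vstack([f(j),f(i)])[:600])
E
```

```text
(no output)
```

View pics/c13.png

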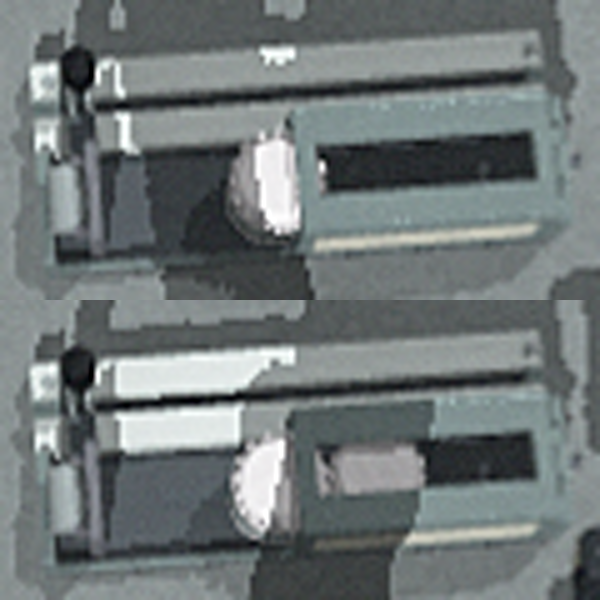

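Call:
{"fn": "step_arm", "kwargs": {
  "deltas": [
    [5, 0.3, 0, 4, 0],
    [5, 0.6, 0, 8, 0],
    [5, 0.7, 0, 11.5, 0],
    [5, 0.7, 0, 12.2, 0],
    [5, 0.7, 0, 12.2, 0]
  ]
}}

```text
time: 25.1
ee_pos: [0.5106, 0.0428, 0.0386]
orientation: [2.057, 2.33, -0.026]
force: [-0.8, 0.7, -1.9]
opening: 0.642
```

```bash
python3 go.py .5197 -.0279 .037
```

```text
t 25.1 p [0.5106 0.0428 0.0386] F [-0.8  0.7 -1.9] op 5.97 j7 0.54
[[-0.123, 0.992, 0.014], [0.992, 0.124, -0.035], [-0.036, 0.01, -0.999]]
delta cm [-7.12  0.02  0.42]
turn -0.002
```

Call:
{"fn": "step_arm", "kwargs": {
  "deltas": [
    [5, -0.8, 0, 0.15, 0],
    [5, -2, 0, 0.2, 0],
    [5, -3.2, 0, 0.25, 0],
    [5, -4.4, 0, 0.3, 0],
    [5, -5.6, 0, 0.35, 0],
    [5, -6.6, 0, 0.4, 0],
    [5, -7.1, 0, 0.4, 0],
    [5, -7.1, 0, 0.4, 0],
    [6.5, -7.1, 0, 0.4, 0],
    [7.5, -7.1, 0, 0.4, 0],
    [7.5, -7.1, 0, 0.4, 0]
  ]
}}

```text
time: 26.48
ee_pos: [0.5188, -0.0278, 0.037]
orientation: [2.058, 2.33, -0.027]
force: [-1.4, 2.7, -0.1]
opening: 0.8
```

```bash
python3 go.py .499 -.3505 .17; python3 - <<'E'
from h import *
c=save('wrist','w16.png')
E
```

```text
t 26.475 p [ 0.5188 -0.0278  0.037 ] F [-1.4  2.7 -0.1] op 7.44 j7 0.66
[[-0.124, 0.992, 0.013], [0.992, 0.124, -0.035], [-0.036, 0.008, -0.999]]
delta cm [-32.23  -5.85 -12.19]
turn -0.002
```

View pics/w16.png

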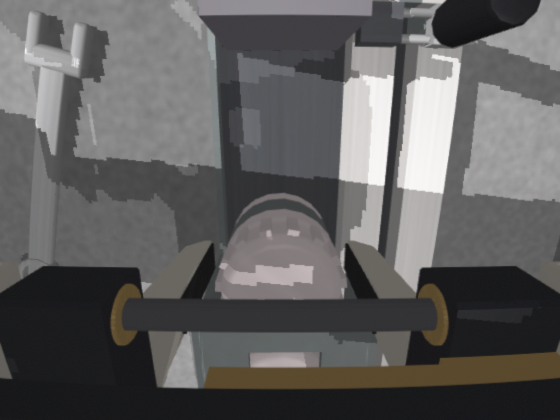

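Call:
{"fn": "step_arm", "kwargs": {
  "deltas": [
    [8, 0, 0, -5, 0],
    [9.3, 0, 0, -10, 0],
    [9.3, -4, -0.5, -13, 0],
    [9.3, -8.5, -1.5, -13, 0],
    [9.3, -13, -2.5, -13, 0],
    [9.3, -17.5, -3.3, -13, 0],
    [9.3, -22, -4, -13, 0],
    [9.3, -26.5, -4.8, -12.5, 0],
    [9.3, -30.5, -5.6, -12, 0],
    [9.3, -32.2, -5.9, -12, 0],
    [9.3, -32.2, -5.9, -12, 0]
  ]
}}

```text
time: 27.9
ee_pos: [0.4982, -0.3517, 0.1684]
orientation: [2.06, 2.327, -0.029]
force: [-0.2, 0.7, -0.6]
opening: 1.002
```

```bash
python3 - <<'E'
from h import *
import find
c=save('wrist','w17.png'); find.filters(c); t=save('top','t17.png'); find.filters(t)
E
python3 go.py .499 -.3505 .029
```

```text
filter [281.  203.6] [281.  203.5] 32.5 2747 z 0.072 [ 0.5001 -0.3492] [ 0.5001 -0.349 ] [ 0.4998 -0.3492  0.072 ]
filter [308.2 216.4] [309.5 216.2] 9.2 183 z 0.075 [ 0.5145 -0.0205] [ 0.5155 -0.0245] [ 0.5127 -0.0207  0.0753]
filter [350.9 210.1] [351.5 211.8] 6.6 67 z 0.076 [ 0.5416 -0.1529] [ 0.5363 -0.1549] [ 0.5404 -0.1523  0.0759]
t 28.0 p [ 0.4994 -0.3485  0.168 ] F [0.  0.9 0.2] op 9.29 j7 1.06
[[-0.125, 0.992, 0.013], [0.991, 0.126, -0.033], [-0.035, 0.009, -0.999]]
delta cm [ 0.3  -0.19 13.9 ]
turn -0.0
```

View pics/w17.png

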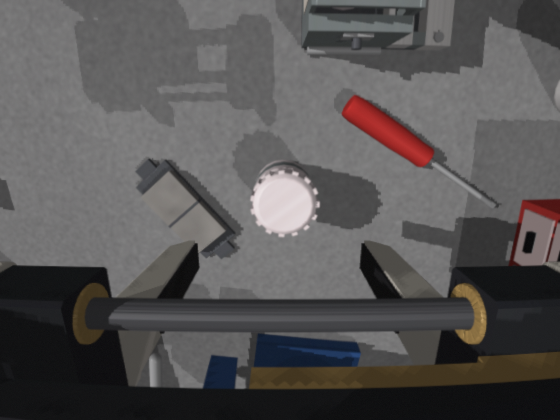

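View pics/t17.png

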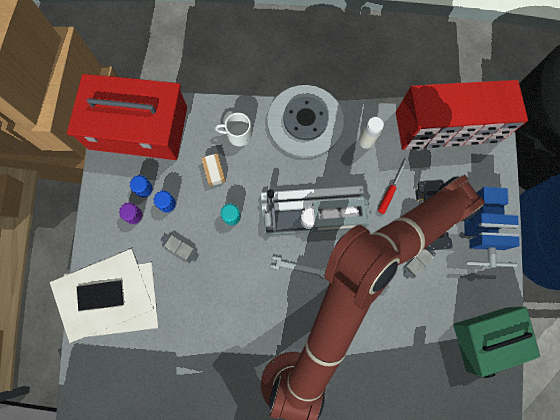

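Call:
{"fn": "step_arm", "kwargs": {
  "deltas": [
    [9.3, 0.4, 0, 4, 0],
    [9.3, 0.4, 0, 9, 0],
    [9.3, 0.4, 0, 13, 0],
    [9.3, 0.4, 0, 13.9, 0],
    [9.3, 0.4, 0, 13.9, 0],
    [5, 0.4, 0, 13.9, 0],
    [5, 0.4, 0, 13.9, 0],
    [5, 0.4, 0, 13.9, 0],
    [5, 0.4, 0, 13.9, 0],
    [5, 0.4, 0, 13.9, 0]
  ]
}}

```text
time: 29.25
ee_pos: [0.5019, -0.3495, 0.0298]
orientation: [2.054, 2.331, -0.024]
force: [2.4, 1.5, 3.3]
opening: 0.639
```

```bash
python3 go.py .5107 .0425 .16; python3 - <<'E'
from h import *
c=save('wrist','w18.png')
E
```

```text
t 29.25 p [ 0.5019 -0.3495  0.0298] F [2.4 1.5 3.3] op 5.95 j7 1.16
[[-0.126, 0.992, 0.016], [0.991, 0.126, -0.034], [-0.036, 0.011, -0.999]]
delta cm [ 38.29   5.96 -14.34]
turn 0.0
```

View pics/w18.png

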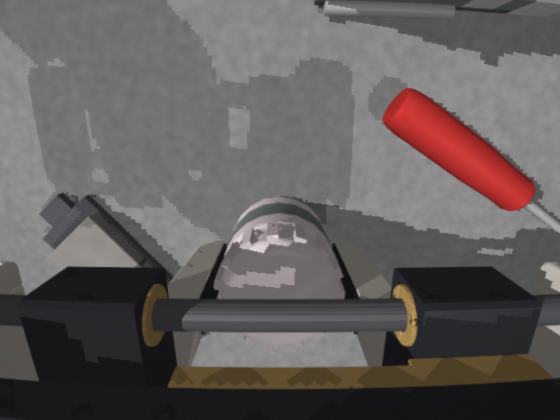

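Call:
{"fn": "step_arm", "kwargs": {
  "deltas": [
    [5, 0, 0, -5, 0],
    [5, 0, 0, -11, 0],
    [5, 3, 0.5, -14.5, 0],
    [5, 7.5, 1, -15, 0],
    [5, 12, 2, -15, 0],
    [5, 17, 2.7, -15, 0],
    [5, 22, 3.5, -15, 0],
    [5, 27, 4.2, -15, 0],
    [5, 32, 5, -15, 0],
    [5, 36, 5.7, -14.6, 0],
    [5, 38.3, 6, -14.3, 0],
    [5, 38.3, 6, -14.3, 0]
  ]
}}

```text
time: 30.8
ee_pos: [0.5095, 0.0447, 0.1581]
orientation: [2.051, 2.338, -0.028]
force: [0.6, -1.2, -2.1]
opening: 0.643
```

```bash
python3 go.py .5107 .0430 .037; python3 - <<'E'
from h import *
c=save('wrist','w19.png')
E
```

```text
t 30.8 p [0.5095 0.0447 0.1581] F [ 0.6 -1.2 -2.1] op 5.98 j7 0.41
[[-0.13, 0.991, 0.012], [0.991, 0.131, -0.034], [-0.035, 0.007, -0.999]]
delta cm [2.400e-01 1.000e-02 1.211e+01]
turn 0.005
```

View pics/w19.png

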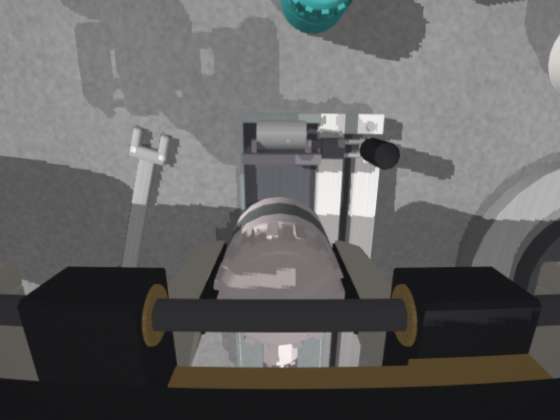

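Call:
{"fn": "step_arm", "kwargs": {
  "deltas": [
    [5, 0.1, 0, 4, 0],
    [5, 0.2, 0, 8, 0],
    [5, 0.2, 0, 11.3, 0],
    [5, 0.2, 0, 12.1, 0],
    [5, 0.2, 0, 12.1, 0]
  ]
}}

```text
time: 31.48
ee_pos: [0.5116, 0.0385, 0.0382]
orientation: [2.055, 2.33, -0.029]
force: [0.6, 0.1, -1.5]
opening: 0.644
```

```bash
python3 go.py .5145 .0128 .037
```

```text
t 31.475 p [0.5116 0.0385 0.0382] F [ 0.6  0.1 -1.5] op 5.99 j7 0.55
[[-0.125, 0.992, 0.013], [0.991, 0.125, -0.036], [-0.038, 0.009, -0.999]]
delta cm [-2.58 -0.04  0.22]
turn -0.001
```

Call:
{"fn": "step_arm", "kwargs": {
  "deltas": [
    [5, -0.7, 0, 0.15, 0],
    [5, -1.5, 0, 0.2, 0],
    [5, -2.2, 0, 0.2, 0],
    [5, -2.5, 0, 0.2, 0],
    [5, -2.5, 0, 0.2, 0],
    [6.5, -2.5, 0, 0.2, 0],
    [7.5, -2.5, 0, 0.2, 0],
    [7.5, -2.5, 0, 0.2, 0]
  ]
}}

```text
time: 32.48
ee_pos: [0.515, 0.0126, 0.0373]
orientation: [2.056, 2.328, -0.029]
force: [0.5, -0.4, -0.1]
opening: 0.8
```

```bash
python3 go.py .5852 .1043 .17 1.697; python3 - <<'E'
from h import *
c=save('wrist','w20.png')
E
```

```text
t 32.475 p [0.515  0.0126 0.0373] F [ 0.5 -0.4 -0.1] op 7.44 j7 0.59
[[-0.124, 0.992, 0.014], [0.992, 0.124, -0.038], [-0.039, 0.009, -0.999]]
delta cm [  7.71   8.23 -13.5 ]
turn -1.573
```

View pics/w20.png

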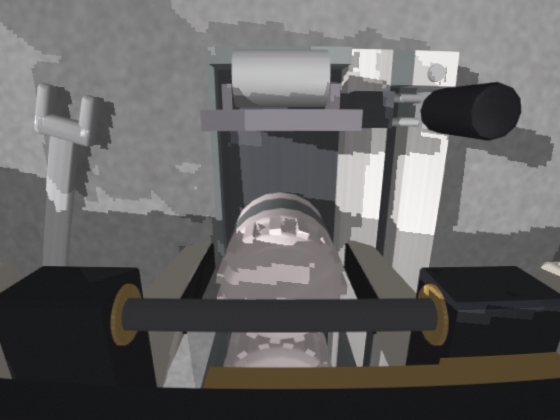

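Call:
{"fn": "step_arm", "kwargs": {
  "deltas": [
    [7.5, 0, 0, -5, 0],
    [7.5, 0, 0, -11, 0],
    [7, 1, 1, -13.5, -0.17],
    [6.5, 2, 2, -13.5, -0.35],
    [6, 3, 3, -13.5, -0.53],
    [6, 4, 4, -13.5, -0.71],
    [6, 5, 5.5, -13.5, -0.89],
    [6, 6, 7, -13.5, -1.07],
    [6, 7, 8.2, -13, -1.25],
    [6, 7.7, 8.2, -12, -1.43],
    [6, 7.7, 8.2, -11, -1.57],
    [6, 7.7, 8.2, -11, -1.57]
  ]
}}

```text
time: 34.02
ee_pos: [0.5845, 0.1026, 0.1441]
orientation: [-0.19, 3.126, -0.061]
force: [0.1, -0.1, 0.1]
opening: 0.645
```

```bash
python3 go.py .5848 .1023 .0433 1.697; python3 - <<'E'
from h import *
c=save('wrist','w21.png'); t=save('top','t21.png')
i=t['pixels'];cv2.imwrite('pics/t21c.png',cv2.resize(i[170:245,250:380],None,fx=6,fy=6,interpolation=cv2.INTER_CUBIC))
E
```

```text
t 34.025 p [0.5845 0.1026 0.1441] F [ 0.1 -0.1  0.1] op 6.0 j7 1.56
[[-0.993, -0.121, 0.012], [-0.121, 0.992, -0.038], [-0.007, -0.039, -0.999]]
delta cm [ 0.05  0.36 10.07]
turn -0.005
```

View pics/w21.png

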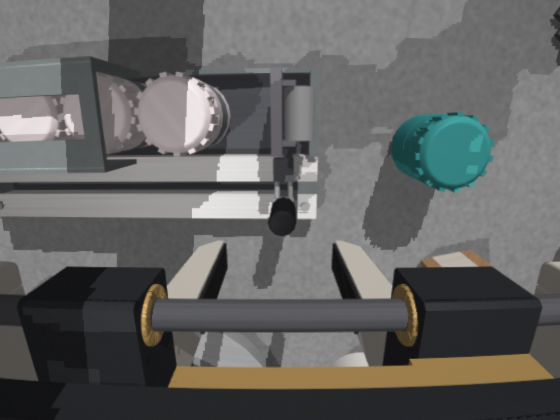

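View pics/t21c.png

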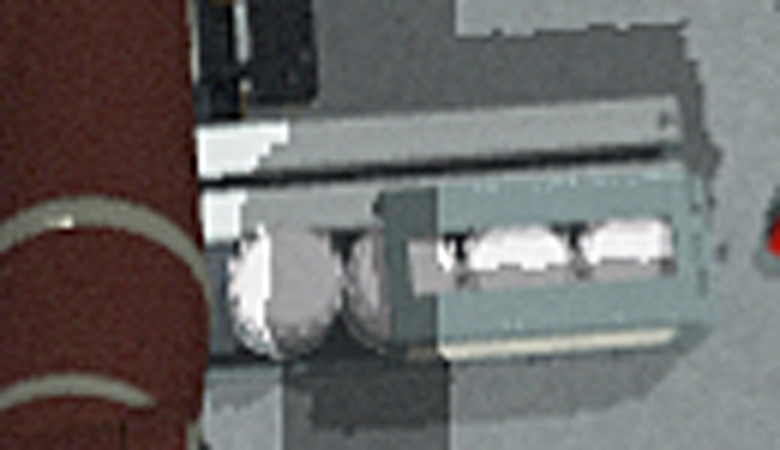

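Call:
{"fn": "step_arm", "kwargs": {
  "deltas": [
    [6, 0, 0.3, 4, 0],
    [6, 0, 0.36, 8, 0],
    [6, 0, 0.36, 10, 0],
    [6, 0, 0.36, 10.1, 0],
    [0, 0, 0.36, 10.1, 0],
    [0, 0, 0.36, 10.1, 0],
    [0, 0, 0.36, 10.1, 0],
    [0, 0, 0.36, 10.1, 0]
  ],
  "force": 40
}}

```text
time: 35.12
ee_pos: [0.5866, 0.1028, 0.0445]
orientation: [-0.188, 3.123, -0.06]
force: [-0.4, -0.6, 0.1]
opening: 0.266
```

```bash
cat > k.py <<'E'
from h import *
s=robot.get_state(); print(s['time'],cv2.Rodrigues(s['orientation'])[0].round(3).tolist(),s['ee_pos'].round(4),s['force'].round(1),s['opening']*9.3)
ex=np.array([-.126,.992]);ey=np.array([-.992,-.126]); d=s['ee_pos'][:2]-[.604,-.1772]; print('travel',d@ex,'side',d@ey)
E
python3 k.py
```

```text
35.125 [[-0.993, -0.12, 0.015], [-0.12, 0.992, -0.037], [-0.01, -0.039, -0.999]] [0.5866 0.1028 0.0445] [-0.4 -0.6  0.1] 2.475354500118417
travel 0.27992606587312996 side -0.01799560802805536
```

Call:
{"fn": "step_arm", "kwargs": {
  "deltas": [
    [0, 0, 0, 0, 0],
    [0, 0, 0, 0, 0],
    [0, 0, 0.5, 0, 0],
    [0, 0, 1.0, 0, 0],
    [0, 0, 1.4, 0, 0],
    [0, 0, 1.4, 0, 0],
    [0, 0, 1.4, 0, 0]
  ]
}}

```text
time: 36.0
ee_pos: [0.5858, 0.1079, 0.0446]
orientation: [-0.179, 3.123, -0.076]
force: [1.1, -12.9, 2.3]
opening: 0.237
```

```bash
python3 k.py
```

```text
36.0 [[-0.993, -0.114, 0.016], [-0.115, 0.992, -0.048], [-0.01, -0.049, -0.999]] [0.5858 0.1079 0.0446] [  1.1 -12.9   2.3] 2.2020297441009307
travel 0.28510225730282585 side -0.017910788553564577
```

Call:
{"fn": "step_arm", "kwargs": {
  "deltas": [
    [0, 0, 0.95, 0, 0],
    [0, 0.6, 0.95, 0, 0],
    [0, 1.2, 0.95, 0, 0],
    [0, 1.8, 0.95, 0, 0],
    [0, 2.0, 0.95, 0, 0],
    [0, 2.0, 0.95, 0, 0]
  ]
}}

```text
time: 36.75
ee_pos: [0.5697, 0.1062, 0.0447]
orientation: [-0.169, 3.115, -0.092]
force: [7.2, -13.2, -3.3]
opening: 0.234
```

```bash
python3 k.py
```

```text
36.75 [[-0.994, -0.108, 0.024], [-0.109, 0.992, -0.057], [-0.018, -0.06, -0.998]] [0.5697 0.1062 0.0447] [  7.2 -13.2  -3.3] 2.1725100851626307
travel 0.2854326418268751 side -0.001634731781954546
```

Call:
{"fn": "step_arm", "kwargs": {
  "deltas": [
    [0, 0.2, 0.4, 0, 0],
    [0, 0.1, -0.3, 0, 0],
    [0, 0, -1.0, 0.05, 0],
    [0, 0, -1.7, 0.1, 0],
    [0, 0, -2.4, 0.15, 0],
    [0, 0, -3.0, 0.2, 0],
    [0, 0, -3.4, 0.2, 0],
    [0, 0, -3.4, 0.2, 0]
  ]
}}

```text
time: 37.75
ee_pos: [0.5751, 0.0647, 0.0447]
orientation: [-0.162, 3.112, -0.105]
force: [3.9, -12.2, -4.6]
opening: 0.236
```

```bash
python3 k.py
```

```text
37.75 [[-0.994, -0.103, 0.027], [-0.104, 0.992, -0.066], [-0.02, -0.068, -0.997]] [0.5751 0.0647 0.0447] [  3.9 -12.2  -4.6] 2.1922331916646667
travel 0.2436410441225193 side -0.0017685689215168527
```

Call:
{"fn": "step_arm", "kwargs": {
  "deltas": [
    [0, 0, 0.5, 0, 0],
    [0, 0, 0.1, 0, 0],
    [0, 0, -0.3, 0, 0],
    [0, 0, -0.6, 0, 0],
    [0, 0, -0.6, 0, 0]
  ]
}}

```text
time: 38.38
ee_pos: [0.5759, 0.0586, 0.0448]
orientation: [-0.162, 3.112, -0.105]
force: [3.0, -3.8, -5.2]
opening: 0.235
```

```bash
python3 k.py
```

```text
38.375 [[-0.994, -0.103, 0.027], [-0.104, 0.992, -0.066], [-0.02, -0.068, -0.997]] [0.5759 0.0586 0.0448] [ 3.  -3.8 -5.2] 2.184124955512607
travel 0.23746802887502155 side -0.001793844666449952
```

Call:
{"fn": "step_arm", "kwargs": {
  "deltas": [
    [0, 0, -0.3, 0, 0],
    [0, 0, -0.3, 0, 0],
    [3, 0, -0.2, 0, 0],
    [5, 0, -0.2, 0, 0],
    [6, 0, -0.2, 0, 0],
    [6, 0, -0.2, 0, 0],
    [6, 0, -0.3, -3, 0],
    [6, 0, -0.5, -8, 0],
    [6, 0, -1, -14, 0],
    [6, 0, 4, -18, 0],
    [6, 0, 10, -20, 0],
    [6, 0, 15, -20, 0]
  ]
}}

```text
time: 39.88
ee_pos: [0.5557, 0.2231, 0.2364]
orientation: [-0.162, 3.108, -0.101]
force: [0.2, -0.8, -0.7]
opening: 0.641
```

```bash
python3 k.py; python3 - <<'E'
from h import *
import find
t=save('top','t22.png'); find.filters(t); c=save('scene','s22.png');save('wrist','w22.png')
i=t['pixels'];cv2.imwrite('pics/t22c.png',cv2.resize(i[170:245,250:380],None,fx=6,fy=6,interpolation=cv2.INTER_CUBIC))
E
```

```text
39.875 [[-0.994, -0.103, 0.031], [-0.105, 0.992, -0.064], [-0.024, -0.066, -0.997]] [0.5557 0.2231 0.2364] [ 0.2 -0.8 -0.7] 5.960161217989593
travel 0.40323298286057485 side -0.0025137402293504063
filter [353.8 209.8] [354. 211.] 7.0 79 z 0.077 [ 0.5431 -0.1622] [ 0.5393 -0.1627] [ 0.5417 -0.1615  0.0767]
filter [335.8 211.3] [335.9 212. ] 8.2 90 z 0.077 [ 0.5353 -0.1058] [ 0.5331 -0.1062] [ 0.5341 -0.1058  0.0768]
```

View pics/t22.png

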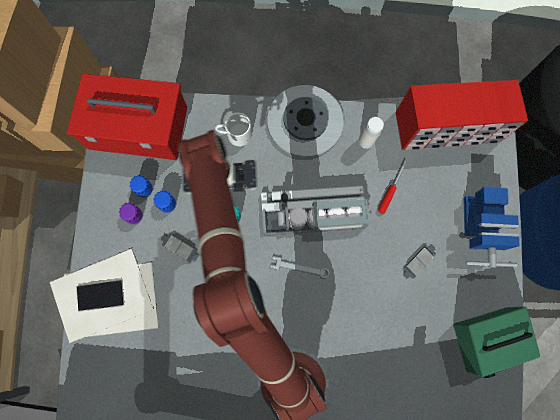

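View pics/t22c.png

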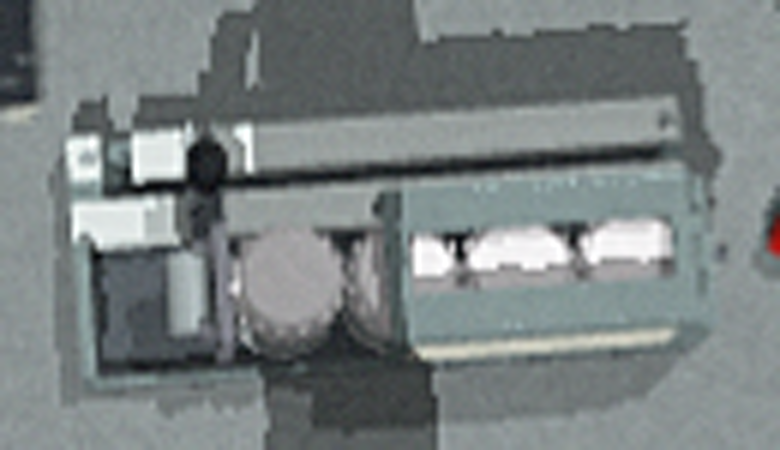

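View pics/s22.png

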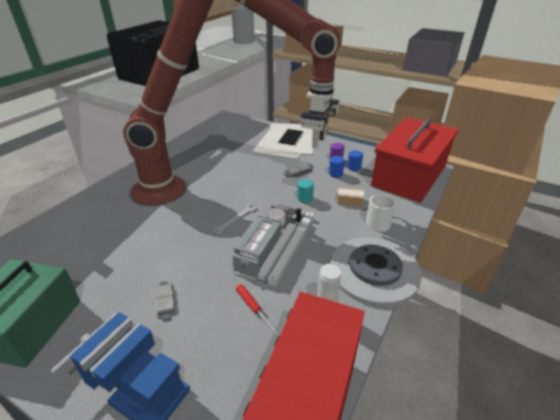

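```bash
python3 - <<'E'
from h import *
c=cam('top')
O=np.array([.5213,-.0408]);ex=np.array([-.126,.992]);ey=np.array([-.992,-.126])
def r(n,x,y,z):
    p=onplane(c,(250+x/6-.4,170+y/6-.4),z)[0,:2]; print(n,p.round(4),((p-O)@ex).round(4),((p-O)@ey).round(4))
r('F4',292,285,.078); r('knob',207,155,.082); r('plateface',232,240,.076); r('gapF12',572,245,.078);r('gapF23',460,240,.078);r('gapF34',347,290,.078)
for n,u in (('F1',354),('F2',335.8)): pass
E
```

```text
F4 [0.5095 0.0104] 0.0523 0.0052
knob [0.5748 0.0575] 0.0908 -0.0655
plateface [0.5319 0.0423] 0.0811 -0.021
gapF12 [ 0.5383 -0.1335] -0.0941 -0.0052
gapF23 [ 0.5378 -0.0753] -0.0363 -0.012
gapF34 [ 0.5084 -0.018 ] 0.0243 0.0099
```

```bash
python3 -c "
from plant import robot
print(robot.job_done(), robot.get_state()['time'])"
```

```text
the job is handed in; nothing more can be done
the job is handed in; nothing more can be done
```

I drew the pusher out to its stop and hooked it in the notch. All four white filters went upright into the lane, slid along under the hood towards the gate. I then unhooked the pusher and held its knob while it closed onto the row. The job took about 40 s of the 210 s allowed.

**Row and pusher:** In the last pictures all four filters stand in the lane, with the pusher plate against the last one. The gripper is clear of everything.
- **Pusher:** By the arm's own reading it stopped at 237.5 mm of travel; a full row against the gate should give 238 mm. In the last top view the knob came out 1 mm and the plate face 1 mm from where a full row puts them.
- **Filters:** The last filter's centre came out at 52 mm in that view, against the expected 50 mm. The gaps between filters read 4 to 6 mm off, and I put that down to the hood and shadows hiding part of each filter.
- **Not seen:** The first filter's contact with the gate is hidden by the hood, so I inferred it from the pusher's travel.

**Other things on the bench:** The spanner, screwdriver, brake pads, carton and coloured cans showed no shift by eye in the pictures. I did not measure their positions.

**Disturbances:** I saw no filter being knocked aside and no slip of the grip. The tool ended tilted by about 4 degrees after pulling on the spring, with no visible effect on the placing.

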